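Clamp a refill cassette to a dispenser with its cam lock

ROBOT

A 6-joint arm with a two-finger parallel gripper is mounted at the origin on the work surface. World frame = base frame: x ahead of the robot, y to its left, z up, the work surface at z = 0. Lengths are in m, angles in rad, forces in N, time in s.
With the tool pointing down it reaches from about 0.375 to 0.9 m from the base axis. Payload 3.1 kg.
Tool frame: the origin (TCP) lies at the very end of the fingers, on their centre line; the grasp point (between the pads) lies 19 mm behind it (hold_point_z is the distance from the TCP to the grasp point, in m); x points along the fingers, y is the direction in which the jaws open and shut, and the axes are right-handed (so a half turn about x gives the same grasp; the last joint's range is limited). The gripper opens to 87 mm and grips with 3 to 60 N. Pads are 19 mm wide; open, the fingers measure 117 mm over their backs; the gripper's body (75 mm by 190 mm) begins 51 mm behind the grasp point.
Start: joints at [1.038, 0.527, 1.433, -0, 1.181, -0.178], TCP at [0.217, 0.586, 0.223] pointing down, gripper open.
Joint ranges: [-3.08, 3.08], [-0.75, 2.2], [0.22, 2.44], [-1.43, 4.57], [0, 2.65], [-2.85, 2.85]. Speed limits (rad/s): [2.79, 2.79, 3.14, 3.14, 3.14, 3.14].

INTERFACE

Orientations are given as a unit quaternion [x, y, z, w].
In Python, from rig import * gives the robot as it stands.
- The arm moves only by the tool send_rows, never from a script. Its argument "steps" is a list that holds one entry, the list of rows, each a list of 6 numbers: the shift along the tool's x, y, z in cm, then the turn, a rotation vector about the tool's x, y, z in units of 6 degrees (1.0 is 6 degrees). In form: [[[x, y, z, wx, wy, wz], ...]]. A call has 1 to 8 rows; each row shifts and turns the pose as measured when the row begins, along the tool's axes as they then stand; what a row does not reach is not made up. A row lasts 1/12 s, in which the tool goes at most 41.7 mm and 7.16 degrees, less where a joint would pass 70% of its speed; a pose out of reach is approached as far as the arm can. A call is refused whole if a number of a shift passes 4.17 or a number of a turn 1, either way. A call with a gripper value outside its range is refused whole. "gripper" is the closure, from 0 (fully open) to 1 (shut), set as the call begins (left out, the last holds). The fingers move at their own pace and stop on an object; "force" is the grip in N (left out, the last holds). Time passes only in rows, so rows that do not move let the fingers close. It gives the time, the measured TCP pose, the force and the opening at its end, in the units of the state.
- get_obs(): the state, without advancing time (a new reading comes with each control period).
- camera(name): name is "side" or "top" or "wrist"; returns (picture, depth): 420x560x3 uint8, red, green, blue; 420x560 float32, m along the optical axis (not along the pixel's ray), 0 where there is no reading.
- camera_params(name): a dict with "intrinsics" (3x3 intrinsics, pixels), "D" ([k1, k2, p1, p2, k3] as OpenCV has them; the pictures are not rectified), "position" and "attitude" of the camera in the world; the wrist camera has in their place "T_tool_cam" (4x4, takes a point from camera to tool coordinates, whose origin is the TCP and whose axes are the tool frame's). Camera axes: x right, y down, z forward; pixel columns grow to the right and rows downward; lengths in m; the calibration is good to about 2 mm. A picture is of the moment at which its call begins: read the wrist's pose just before it. camera_params takes no time and is no camera call.
- hand_in(): hands the job in, once; it reports no verdict.
The state is a dict: "time": time; "q": joint angles; "joint_velocities": joint speeds; "joint_torque": joint torques, N m; "position": TCP position; "tool_rot": TCP orientation; "ft_force": force on the tool from outside, world axes, zero at the start; "moment": the same for the moment, N m; "grip_width": finger opening in m.
Only numpy, scipy, OpenCV 4.12 (cv2) and the standard library are available. Lean on these libraries where they do the work, as an engineer would, in place of code of your own. Each camera call takes 0.05 s, during which the arm holds its last target.

TASK

Fit the frosted refill cassette to the low dispenser: lower it into the open end of the cradle with its steel pin towards the pump block, slide it under the cam until it meets the pink seal, and let it stand there. Then take the blue service key from its tin, turn it in the slot on top of the cam until it drops in, and give the cam a full quarter turn clockwise so that it draws the cassette tight against the pump block. Leave the key standing in the slot, and the bottle, cup, massager and tin upright on the turntable.

Things in the scene. Friction and masses are not known exactly. Their poses are not given: they have to be found in the camera images.
- dispenser: Low dispenser fixed to the drawer top, place and yaw vary. Origin: on the drawer top below the middle of the pump block's front face; x axis from the cradle to the block (the way the cassette slides in), z up. White base plate x -135 to +55 mm, 100 mm wide, 8 mm thick. Pump block x 0 to 52 mm, 80 mm wide, top 60 mm high; push pad behind it to x 66 mm. All slick.
- seal_face (a point): Centre of the pink spring seal's face (42 mm wide), 7 mm before the block face when relaxed; point fixed to the dispenser. It pushes a touching cassette back with 2 N, 5 N when pressed flush, so a cassette only pushed in comes out again up to 7 mm: only the cam holds it tight.
- rail_top (a point): Cradle middle at the tops of its grey rails, 27 mm above the drawer top, 70 mm before the block face. Rails run from 133 to 8 mm before the face; channel 55 mm wide, straight up to 18 mm above the drawer top, flared wider above; outsides within y +-42 mm; open at the robot end (-x). Beside the last 32 mm stand guide cheeks with a flared mouth, 55 mm apart, 55 mm high.
- crescent (a point): Middle of the cam's orange crescent (62 to 72 mm above the drawer top, its far edge about 51 mm from the cam's axis), turns with the cam. As the cam turns it sweeps round behind the cassette's pin and draws it in.
- block_face (a point): Middle of the pump block's front face at the level of the cradle floor (8 mm above the drawer top); axes as the dispenser's.
- cradle_entry (a point): Point on the cradle floor (8 mm above the drawer top), 85 mm before the block face on the centre line: a cassette lowered with its centre here clears the cam, which when open overhangs the cradle up to 36 mm before the block face, underside 62 mm above the drawer top.
- cassette: Loose frosted refill box, 84 (x) x 50 (y) x 50 (z) mm, about 0.45 kg, white band at its rear (-x). Origin: centre of its underside; +x points to the front, the pin end. On the turntable. Grip it across its 50 mm width, 35 mm or more above its underside (fingers clear the rails), at its middle or up to 10 mm behind (they clear the cam). In the cradle its underside is 8 mm above the drawer top.
- cassette_front (a point): Middle of the lower edge of the cassette's front face (pin end). Up against the relaxed seal it lies 7 mm before block_face; drawn tight it lies about 0.5 mm before it.
- cassette_pin (a point): Foot of the steel pin on the cassette's top face, 30 mm from the centre towards the front. Pin 8 mm thick, 16 mm tall.
- cam (a joint): Angle of the cam lock in rad: 0 open, grows as it turns clockwise seen from above, stop at 1.6. Starts between 0 and 0.2. Catches the cassette's pin when the cassette front is within 10 mm of the block face, has drawn it in fully by about 1.25 rad and holds it there by itself. Turning takes up to about 0.4 N m. It stays where it is left (friction).
- cam_slot (a point): Centre of the key slot's mouth, on the cam's turning axis, 78 mm above the drawer top, 15 mm beyond the block face. Turns with the cam: its x axis runs along the slot; with the cam at 0 it is the dispenser's x axis. Slot 20.4 (x) x 8.4 (y) mm, 14 mm deep, 1.5 mm chamfer, in a steel hub 30 x 30 mm.
- key: Loose upright T-shaped key, 60 mm tall, 60 g. Origin: underside of its blade; z up, x along blade and handle. Blade 18 (x) x 6 (y) x 16 mm, round shank 14 mm thick up to 30 mm, blue handle 42 (x) x 10 (y) mm from 30 to 60 mm. Starts with its blade 12 mm deep in the tin's slot. Two-fold symmetric. Dropped in, its origin is 14 mm below cam_slot, with 0.13 rad of play either way.
- key_grip (a point): Middle of the key's handle, 47 mm above the underside of the blade: grip it here across the 10 mm thickness (key y axis).
- tin: Loose small steel tin, 50 x 50 x 34 mm, 0.3 kg, on the turntable, with a slot like the cam's, 12 mm deep, in its top; holds the key. Origin: centre of its underside.
- turntable: Round white turntable, 300 mm across, top 24 mm above the drawer top; turns about its centre against light friction. Origin: on the drawer top at its centre. It carries the cassette, tin with key, bottle, cup and massager.
- bottle: Closed brown plastic bottle, 44 mm thick, 105 mm tall, on the turntable. Origin: centre of its underside.
- dosing_cup: Clear plastic dosing cup, 38 mm across, 40 mm tall, on the turntable. Origin: centre of its underside.
- massager: Pink hard silicone massager, dome with nubs, 48 mm across, 30 mm tall, on the turntable. Origin: centre of its underside.
Mind the look-alikes: they are no part of the job. There is more than one size of the key; the one meant has the size given above. What is shaped like the cassette but orange is not meant.

How it is judged:
By the outcome, as a careful person would: the job done as asked, in the order asked, and still so for the second after the job is handed in, with the robot touching nothing.
It also fails if it takes over 61 s, if anything falls off the work surface, if the arm or the gripper's body presses on something with over 40 N, if the wrist force passes 120 N, or if a joint passes its speed limit or range.

## Working session

There is one attempt and no reset: what is moved stays moved. The work goes in short steps, Python scripts to look and compute and a tool call to move; the robot and the scene stay as the last step left them, time stands still between calls to the robot, and variables do not carry over. Pictures are saved under pics/ and viewed, and the job is handed in when it is done.

Besides the shell and the picture viewer there is one more tool, called as name([rows], argument=value, ...), one row to a line, values as JSON. send_rows: Moves the arm, as the interface text tells. Its arguments: {"type":"object","properties":{"steps":{"type":"array"},"gripper":{"type":"number"},"force":{"type":"number"}},"required":["steps"]}

```bash
ls; mkdir -p pics
python3 - <<'E'
from rig import *
import cv2,numpy as np
print(get_obs())
for n in ["side","top","wrist"]:
    p,d=camera(n); cv2.imwrite(f"pics/{n}0.png",p[:,:,::-1]); np.save(f"pics/{n}0.npy",d)
    print(n,camera_params(n))
E
```

```text
pics
{'time': 0.0, 'q': array([ 1.03750465e+00,  5.28464805e-01,  1.43391491e+00, -3.73979665e-05,
        1.18135842e+00, -1.78489433e-01]), 'joint_velocities': array([ 0.00034485, -0.00139851, -0.00016775, -0.00029462, -0.00066815,
        0.00018479]), 'joint_torque': array([ 1.26564151e-03, -4.40049613e+01, -1.76590276e+01,  6.30921288e-02,
        5.83816285e-02, -1.85682702e-04]), 'position': array([0.21672661, 0.58544097, 0.22156844]), 'tool_rot': array([ 0.12406431,  0.69626252, -0.12549485,  0.69575685]), 'ft_force': array([ 0.1110478 ,  0.14509218, -0.34461238]), 'moment': array([ 0.01693539, -0.00448582,  0.05461167]), 'grip_width': 0.08687989596086214}
side {'intrinsics': array([[414.63151958,   0.        , 281.00339069],
       [  0.        , 414.63151958, 214.44849404],
       [  0.        ,   0.        ,   1.        ]]), 'D': array([0.02395722, 0.        , 0.        , 0.        , 0.        ]), 'position': array([ 0.12429858, -0.46435075,  0.67396223]), 'attitude': array([ 0.87361212, -0.29536026,  0.1135073 , -0.36970295])}
top {'intrinsics': array([[545.42070478,   0.
[... 238 characters left out ...]
245444, 1.08613596]), 'attitude': array([ 0.71452247, -0.69134567,  0.07336133, -0.07821078])}
wrist {'intrinsics': array([[319.69072199,   0.        , 281.37139583],
       [  0.        , 319.69072199, 212.67740785],
       [  0.        ,   0.        ,   1.        ]]), 'D': array([0.00767196, 0.        , 0.        , 0.        , 0.        ]), 'T_tool_cam': array([[-2.17288271e-04, -2.93016744e-01,  9.56107285e-01,
        -1.61391021e-01],
       [ 9.99999969e-01,  5.42132857e-05,  2.43878138e-04,
        -3.07016245e-04],
       [-1.23294095e-04,  9.56107308e-01,  2.93016723e-01,
        -7.96654839e-02],
       [ 0.00000000e+00,  0.00000000e+00,  0.00000000e+00,
         1.00000000e+00]])}
```

View pics/side0.png

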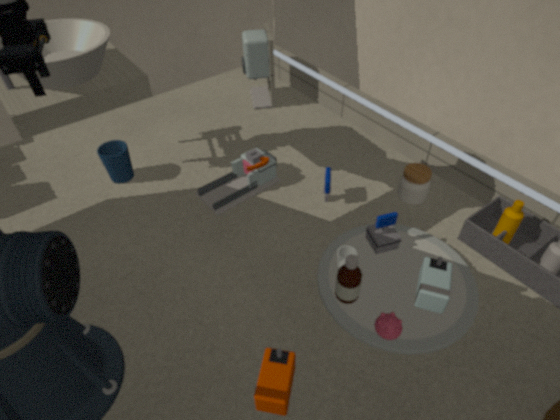

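View pics/top0.png

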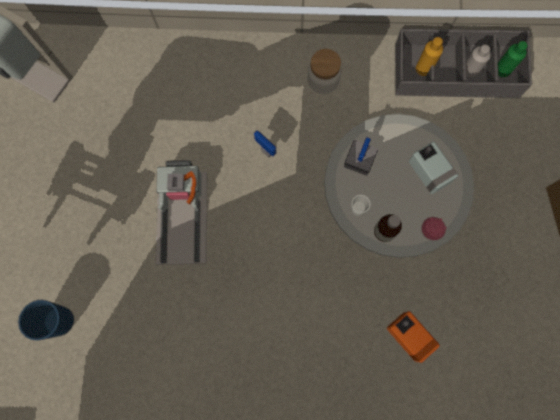

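View pics/wrist0.png

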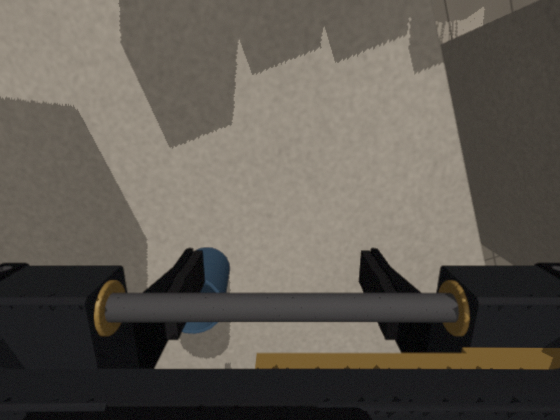

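```bash
cat > h.py <<'E'
import numpy as np,cv2
from scipy.spatial.transform import Rotation as R
from rig import *
def campose(n,obs=None):
    P=camera_params(n)
    if n=="wrist":
        T=np.eye(4);T[:3,:3]=R.from_quat(obs["tool_rot"]).as_matrix();T[:3,3]=obs["position"]
        T=T@P["T_tool_cam"]
    else:
        T=np.eye(4);T[:3,:3]=R.from_quat(P["attitude"]).as_matrix();T[:3,3]=P["position"]
    return P["intrinsics"],P["D"],T
def cloud(n,d,obs=None):
    K,D,T=campose(n,obs); h,w=d.shape
    u,v=np.meshgrid(np.arange(w),np.arange(h))
    p=cv2.undistortPoints(np.stack([u,v],-1).reshape(-1,1,2).astype(np.float64),K,D).reshape(h,w,2)
    X=np.concatenate([p,np.ones((h,w,1))],-1)*d[...,None]
    W=X@T[:3,:3].T+T[:3,3]; W[d==0]=np.nan
    return W
def ray(n,uv,z,obs=None):
    K,D,T=campose(n,obs)
    p=cv2.undistortPoints(np.array(uv,float).reshape(-1,1,2),K,D).reshape(-1,2)
    r=np.c_[p,np.ones(len(p))]@T[:3,:3].T
    return T[:3,3]+r*((z-T[2,3])/r[:,2])[:,None]
def proj(n,X,obs=None):
    K,D,T=campose(n,obs); Y=(np.atleast_2d(X)-T[:3,3])@T[:3,:3]
    return cv2.projectPoints(Y,np.zeros(3),np.zeros(3),K,D)[0].reshape(-1,2)
E
python3 - <<'E'
from h import *
d=np.load("pics/top0.npy");W=cloud("top",d); np.set_printoptions(precision=4,suppress=True)
for uv in [(100,250),(300,300),(400,180),(364,149),(265,143),(262,137),(428,152),(437,175),(181,181),(193,190),(182,230),(163,240),(201,240),(170,172),(405,324),(430,340),(359,165),(390,222),(434,228),(361,204)]:
    print(uv,W[uv[1],uv[0]])
im=cv2.imread("pics/top0.png")
cv2.imwrite("pics/c1.png",cv2.resize(im[150:275,145:220],None,fx=4.8,fy=4.8,interpolation=cv2.INTER_CUBIC))
cv2.imwrite("pics/c2.png",cv2.resize(im[110:260,320:480],None,fx=4,fy=4,interpolation=cv2.INTER_CUBIC))
im=cv2.imread("pics/side0.png")
cv2.imwrite("pics/c3.png",cv2.resize(im[150:350,310:480],None,fx=3,fy=3,interpolation=cv2.INTER_CUBIC))
E
```

```text
(100, 250) [0.4265 0.3894 0.0026]
(300, 300) [ 0.3401 -0.0125 -0.0008]
(400, 180) [ 0.5841 -0.2062  0.0275]
(364, 149) [ 0.6185 -0.1227  0.1082]
(265, 143) [0.6362 0.0657 0.0765]
(262, 137) [0.6479 0.072  0.0775]
(428, 152) [ 0.6261 -0.2495  0.0798]
(437, 175) [ 0.582  -0.267   0.0748]
(181, 181) [0.5524 0.2227 0.0815]
(193, 190) [0.5382 0.2006 0.0712]
(182, 230) [0.4711 0.2285 0.0086]
(163, 240) [0.4465 0.2606 0.0268]
(201, 240) [0.4522 0.1892 0.0076]
(170, 172) [0.5763 0.2501 0.0594]
(405, 324) [ 0.2991 -0.204   0.0646]
(430, 340) [ 0.2725 -0.2518  0.0513]
(359, 165) [ 0.6031 -0.12    0.0582]
(390, 222) [ 0.4745 -0.1662  0.131 ]
(434, 228) [ 0.4831 -0.2655  0.05  ]
(361, 204) [ 0.5323 -0.1285  0.0262]
```

View pics/c1.png

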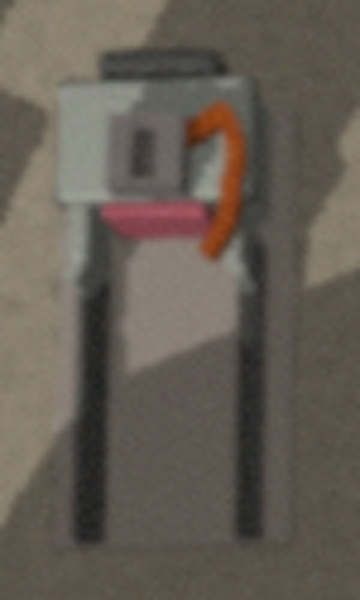

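View pics/c2.png

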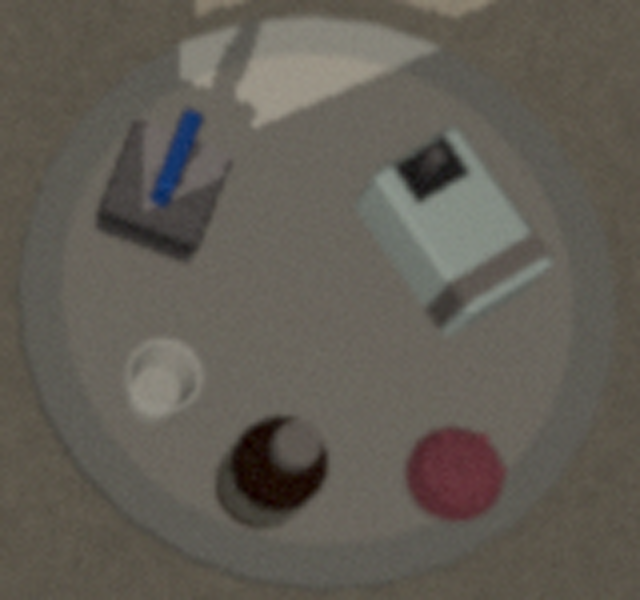

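View pics/c3.png

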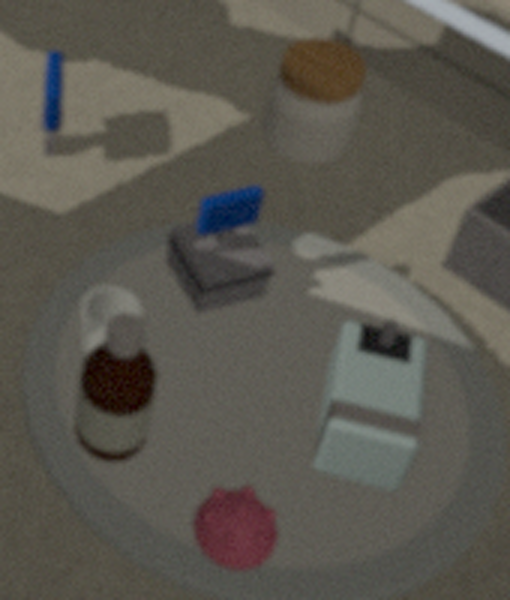

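```bash
cat > m.py <<'E'
from h import *
np.set_printoptions(precision=4,suppress=True)
def rect(W,zlo,zhi,c,r):
    m=(W[...,2]>zlo)&(W[...,2]<zhi)&(np.hypot(W[...,0]-c[0],W[...,1]-c[1])<r)
    p=W[m]; 
    if len(p)<5: return None
    rr=cv2.minAreaRect((p[:,:2]*1000).astype(np.float32)); return len(p),rr,p.mean(0)
E
python3 - <<'E'
from m import *
for n in ["top","side"]:
    W=cloud(n,np.load(f"pics/{n}0.npy"))
    print(n)
    print("cass",rect(W,.068,.080,(.60,-.26),.08))
    print("pin",rect(W,.084,.10,(.62,-.25),.05))
    print("key",rect(W,.095,.115,(.61,-.122),.05))
    print("tin",rect(W,.052,.064,(.61,-.122),.06))
    print("block",rect(W,.054,.067,(.56,.23),.08))
    print("hub",rect(W,.074,.09,(.55,.22),.05))
    print("plate",rect(W,.005,.015,(.50,.22),.15))
    print("rails",rect(W,.02,.032,(.50,.22),.15))
    print("otherkey",rect(W,.07,.09,(.64,.066),.05))
o=get_obs();print(R.from_quat(o["tool_rot"]).as_matrix())
E
```

```text
top
cass (1098, ((603.8416748046875, -263.9679870605469), (84.87933349609375, 52.960105895996094), 33.794151306152344), array([ 0.6016, -0.2638,  0.0745]))
pin (22, ((629.0003662109375, -248.09423828125), (8.30573844909668, 7.677899360656738), 71.10328674316406), array([ 0.6284, -0.2486,  0.0893]))
key (114, ((623.0157470703125, -123.73426055908203), (9.80238151550293, 42.35137176513672), 69.84779357910156), array([ 0.6222, -0.1235,  0.1057]))
tin (544, ((623.5408935546875, -124.26171875), (51.76813888549805, 52.439903259277344), 69.89634704589844), array([ 0.6216, -0.1235,  0.0583]))
block (945, ((555.4067993164062, 235.20521545410156), (94.94931030273438, 82.15336608886719), 3.562631607055664), array([0.5623, 0.2377, 0.0592]))
hub (247, ((540.5775146484375, 222.34005737304688), (61.5461311340332, 53.688438415527344), 5.72512149810791), array([0.5521, 0.2309, 0.0775]))
plate (2621, ((498.14007568359375, 218.1319122314453), (287.98944091796875, 284.07025146484375), 8.204412460327148), array([0.4744, 0.226 , 0.0085]))
rails (540, ((495.42620849609375, 231.07325744628906), (181.0168457
[... 945 characters left out ...]
ay([0.5551, 0.2273, 0.0592]))
hub (109, ((551.4602661132812, 226.70355224609375), (54.58413314819336, 32.2968635559082), 87.60303497314453), array([0.5512, 0.2357, 0.0774]))
plate (1181, ((497.43603515625, 232.73997497558594), (191.6078338623047, 101.53802490234375), 2.4496867656707764), array([0.4742, 0.2229, 0.0088]))
rails (426, ((496.5306091308594, 232.8512420654297), (187.9046173095703, 78.11048126220703), 1.2736021280288696), array([0.4878, 0.2309, 0.0255]))
otherkey (93, ((643.5977172851562, 67.71746826171875), (55.111061096191406, 11.612799644470215), 48.67889404296875), array([0.6408, 0.0653, 0.0765]))
[[-0.0008  0.3474  0.9377]
 [-0.0014  0.9377 -0.3474]
 [-1.     -0.0016 -0.0003]]
```

```bash
cat > plan.py <<'E'
import sys
from h import *
# python3 plan.py x y z yawdeg [n]  : rows from the present pose to the goal (tool down)
def plan(x,y,z,yaw,n=None):
    o=get_obs();p=o["position"];Rm=R.from_quat(o["tool_rot"])
    c,s=np.cos(np.radians(yaw)),np.sin(np.radians(yaw))
    G=R.from_matrix(np.array([[0,-s,c],[0,c,s],[-1,0,0]]))
    d=np.array([x,y,z])-p; rv=(Rm.inv()*G).as_rotvec(degrees=True)
    k=max(np.abs(d).max()/.040,np.linalg.norm(d)/.0400,np.linalg.norm(rv)/5.9)
    n=n or int(np.ceil(k)); 
    print("t %.2f pos"%o["time"],np.round(p,4),"yaw %.2f"%np.degrees(np.arctan2(Rm.as_matrix()[1,2],Rm.as_matrix()[0,2])),"q6 %.2f"%o["q"][5],"n",n,"need",round(k,2))
    rows=[]
    for i in range(n):
        Ri=Rm*R.from_rotvec(rv*i/n,degrees=True)
        t=Ri.inv().apply(d/n)*100
        rows.append([round(float(v),2) for v in np.r_[t,rv/n/6]])
    for i in range(0,n,8): print("[["+",".join(str(r).replace(" ","") for r in rows[i:i+8])+"]]")
a=[float(v) for v in sys.argv[1:]]
plan(*a[:4],n=int(a[4]) if len(a)>4 else None)
E
python3 plan.py .46 .232 .26 2.5
```

```text
t 0.15 pos [0.2168 0.5856 0.2218] yaw -20.33 q6 -0.18 n 11 need 10.77
[[[-0.34,-2.25,3.19,-0.35,-0.0,0.0],[-0.34,-2.36,3.11,-0.35,-0.0,0.0],[-0.34,-2.47,3.02,-0.35,-0.0,0.0],[-0.35,-2.58,2.93,-0.35,-0.0,0.0],[-0.35,-2.68,2.83,-0.35,-0.0,0.0],[-0.35,-2.78,2.73,-0.35,-0.0,0.0],[-0.35,-2.88,2.63,-0.35,-0.0,0.0],[-0.35,-2.97,2.52,-0.35,-0.0,0.0]]]
[[[-0.35,-3.06,2.41,-0.35,-0.0,0.0],[-0.35,-3.15,2.3,-0.35,-0.0,0.0],[-0.35,-3.23,2.19,-0.35,-0.0,0.0]]]
```

send_rows([
  [[-0.34,-2.25,3.19,-0.35,0,0],[-0.34,-2.36,3.11,-0.35,0,0],[-0.34,-2.47,3.02,-0.35,0,0],[-0.35,-2.58,2.93,-0.35,0,0],[-0.35,-2.68,2.83,-0.35,0,0],[-0.35,-2.78,2.73,-0.35,0,0],[-0.35,-2.88,2.63,-0.35,0,0],[-0.35,-2.97,2.52,-0.35,0,0]],
])

```text
time: 0.82
position: [0.3963, 0.3266, 0.2462]
tool_rot: [0.011, 0.709, -0.012, 0.705]
ft_force: [-0.0, 0.8, -0.7]
grip_width: 0.0876
```

```bash
python3 plan.py .46 .232 .26 2.5
```

```text
t 0.82 pos [0.3963 0.3266 0.2462] yaw -1.82 q6 -1.07 n 3 need 2.87
[[[-0.47,-3.08,2.22,-0.24,-0.02,0.0],[-0.46,-3.14,2.14,-0.24,-0.02,0.0],[-0.46,-3.19,2.06,-0.24,-0.02,0.0]]]
```

send_rows([
  [[-0.47,-3.08,2.22,-0.24,0,0],[-0.46,-3.14,2.14,-0.24,0,0],[-0.46,-3.19,2.06,-0.24,0,0],[0,0,0,0,0,0],[0,0,0,0,0,0]],
])

```text
time: 1.23
position: [0.4675, 0.22, 0.2606]
tool_rot: [-0.015, 0.708, 0.013, 0.706]
ft_force: [-0.8, 0.4, -0.5]
grip_width: 0.0871
```

Run:
```python
from m import *
import pickle
o=get_obs();p,d=camera("wrist");cv2.imwrite("pics/w1.png",p[:,:,::-1]);pickle.dump((o,p,d),open("pics/w1.pkl","wb"))
print(o["position"],o["joint_velocities"])
W=cloud("wrist",d,o)
print("block",rect(W,.057,.0615,(.56,.23),.08))
print("hub",rect(W,.0755,.09,(.551,.231),.03))
print("rails",rect(W,.024,.032,(.50,.23),.15))
```

```text
[0.4675 0.22   0.2606] [-0.0725  0.0074 -0.0261 -0.0438 -0.0152 -0.0261]
block (1304, ((554.39892578125, 237.31610107421875), (73.00460815429688, 78.35774230957031), 1.782741904258728), array([0.5649, 0.2438, 0.0589]))
hub (467, ((554.43017578125, 237.3050079345703), (30.361888885498047, 28.74342155456543), 2.5452630519866943), array([0.5543, 0.2372, 0.0771]))
rails (796, ((474.15338134765625, 231.6773681640625), (134.6334228515625, 77.9178466796875), 3.767360210418701), array([0.4675, 0.2321, 0.0261]))
```

View pics/w1.png

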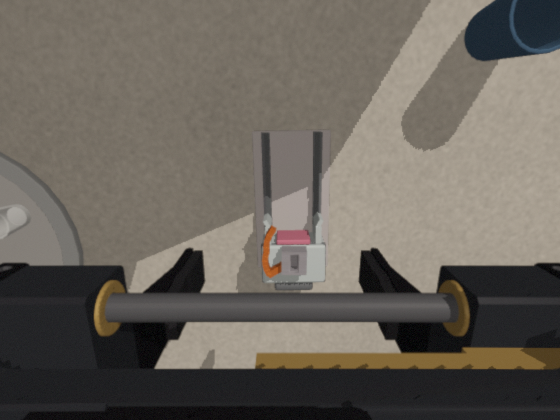

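```bash
cat > disp.py <<'E'
from m import *
import pickle,sys
o=get_obs();p,d=camera("wrist");f=sys.argv[1];cv2.imwrite(f"pics/{f}.png",p[:,:,::-1]);pickle.dump((o,p,d),open(f"pics/{f}.pkl","wb"))
print(o["time"],o["position"],o["joint_velocities"])
W=cloud("wrist",d,o)
print("block",rect(W,.057,.0615,(.56,.23),.08))
print("hub",rect(W,.0755,.09,(.551,.231),.03))
print("rails",rect(W,.024,.032,(.47,.23),.1))
E
python3 disp.py w2
python3 - <<'E'
from m import *
for n in ["top","side"]:
    W=cloud(n,np.load(f"pics/{n}0.npy"))
    print(n)
    print("hub",rect(W,.0755,.09,(.551,.231),.03))
    print("block",rect(W,.057,.0615,(.56,.235),.058))
    print("rails",rect(W,.024,.030,(.47,.23),.1))
E
```

```text
1.2833 [0.4679 0.2202 0.2607] [ 0.0473  0.0013  0.0065  0.0144 -0.0008  0.0061]
block (1330, ((555.020263671875, 237.3165283203125), (70.36430358886719, 78.55166625976562), 2.008894681930542), array([0.5649, 0.2439, 0.0589]))
hub (465, ((554.2293701171875, 237.04620361328125), (30.200820922851562, 30.180025100708008), 1.012239933013916), array([0.554, 0.237, 0.077]))
rails (772, ((475.8556213378906, 231.8436279296875), (136.07850646972656, 78.60468292236328), 3.236898899078369), array([0.4677, 0.2323, 0.0261]))
top
hub (196, ((552.9088745117188, 230.52993774414062), (29.87359619140625, 40.0840950012207), 3.2088911533355713), array([0.5532, 0.2347, 0.0782]))
block (512, ((559.0074462890625, 235.04913330078125), (83.86698913574219, 80.49163818359375), 88.0948486328125), array([0.5649, 0.2391, 0.0594]))
rails (330, ((482.4759521484375, 230.45217895507812), (153.18890380859375, 77.5757827758789), 2.1583614349365234), array([0.4664, 0.2293, 0.0269]))
side
hub (93, ((551.5337524414062, 237.3398895263672), (30.778148651123047, 32.227577209472656), 3.818235397338867), array([0.5514, 0.2367, 0.0779]))
block (145, ((550.6771850585938, 236.40383911132812), (76.3553237915039, 79.75746154785156), 1.8613295555114746), array([0.5602, 0.229 , 0.0593]))
rails (232, ((483.132568359375, 232.55337524414062), (161.10191345214844, 78.11048126220703), 1.27360200881958), array([0.4749, 0.2317, 0.0268]))
```

Run:
```python
from m import *
import pickle
o,p,d=pickle.load(open("pics/w2.pkl","rb"))
np.save("pics/wr.npy",d)
print("tcp pix",proj("wrist",o["position"],o), "grasp", proj("wrist",o["position"]+R.from_quat(o["tool_rot"]).apply([-.019,0,0]),o))
def yaws(W,tag):
    m=(W[...,2]>.020)&(W[...,2]<.031)&(W[...,0]>.42)&(W[...,0]<.50)&(abs(W[...,1]-.232)<.05)
    P=W[m]; 
    for s,nm in ((1,"L"),(-1,"R")):
        q=P[(P[:,1]-.232)*s>0]; 
        # outer edge in x-bins
        xs=np.linspace(.425,.495,9);e=[]
        for a,b in zip(xs[:-1],xs[1:]):
            k=q[(q[:,0]>=a)&(q[:,0]<b)]
            if len(k)>3:e.append([(a+b)/2,np.mean(k[:,1])])
        e=np.array(e);f=np.polyfit(e[:,0],e[:,1],1)
        print(tag,nm,"yaw",np.degrees(np.arctan(f[0])),"y at .46",np.polyval(f,.46),len(q))
yaws(cloud("wrist",d,o),"wrist")
for n in ["top","side"]: yaws(cloud(n,np.load(f"pics/{n}0.npy")),n)
im=cv2.imread("pics/w2.png");cv2.imwrite("pics/c4.png",cv2.resize(im[120:300,235:345],None,fx=5,fy=5,interpolation=cv2.INTER_CUBIC)[-600:] if 0 else cv2.resize(im[200:300,235:345],None,fx=6,fy=6,interpolation=cv2.INTER_CUBIC))
```

```text
tcp pix [[282.6041 264.9641]] grasp [[282.7613 282.09  ]]
wrist L yaw 3.8402581884691736 y at .46 0.2648549873826955 392
wrist R yaw 3.1395987314149942 y at .46 0.19811671496285926 376
top L yaw 3.5889102127772063 y at .46 0.26351538465918467 183
top R yaw 2.9328771547021053 y at .46 0.19568563293162564 160
side L yaw 3.4039233103132776 y at .46 0.26474701414321833 125
side R yaw 3.8163244644989835 y at .46 0.197305275467636 78
```

View pics/c4.png

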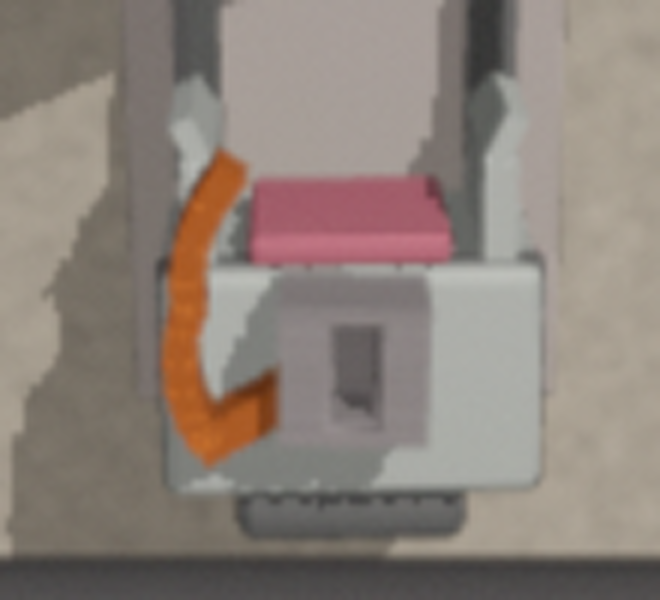

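```bash
python3 plan.py .597 -.268 .22 33.5
```

```text
t 1.33 pos [0.4669 0.2213 0.2606] yaw 2.36 q6 -1.38 n 13 need 12.7
[[[0.32,-3.8,0.85,-0.4,-0.0,0.0],[0.32,-3.83,0.69,-0.4,-0.0,0.0],[0.32,-3.86,0.52,-0.4,-0.0,0.0],[0.32,-3.88,0.36,-0.4,-0.0,0.0],[0.32,-3.89,0.2,-0.4,-0.0,0.0],[0.32,-3.89,0.04,-0.4,-0.0,0.0],[0.32,-3.89,-0.13,-0.4,-0.0,0.0],[0.32,-3.88,-0.29,-0.4,-0.0,0.0]]]
[[[0.32,-3.87,-0.45,-0.4,-0.0,0.0],[0.32,-3.85,-0.61,-0.4,-0.0,0.0],[0.31,-3.82,-0.77,-0.4,-0.0,0.0],[0.31,-3.78,-0.93,-0.4,-0.0,0.0],[0.31,-3.74,-1.09,-0.4,-0.0,0.0]]]
```

send_rows([
  [[0.3,-3.8,0.85,-0.4,0,0],[0.3,-3.83,0.69,-0.4,0,0],[0.3,-3.86,0.52,-0.4,0,0],[0.3,-3.88,0.36,-0.4,0,0],[0.3,-3.89,0.2,-0.4,0,0],[0.3,-3.89,0.04,-0.4,0,0],[0.3,-3.89,-0.13,-0.4,0,0],[0.3,-3.88,-0.29,-0.4,0,0]],
])

```text
time: 2.0
position: [0.5479, -0.0659, 0.2336]
tool_rot: [-0.147, 0.693, 0.153, 0.689]
ft_force: [1.3, -0.6, -0.4]
grip_width: 0.0868
```

```bash
python3 plan.py .597 -.268 .22 33.5
```

```text
t 2.00 pos [ 0.5479 -0.0659  0.2336] yaw 24.49 q6 -2.32 n 6 need 5.21
[[[0.2,-3.41,-0.65,-0.25,-0.01,-0.01],[0.2,-3.39,-0.74,-0.25,-0.01,-0.01],[0.21,-3.37,-0.83,-0.25,-0.01,-0.01],[0.21,-3.34,-0.92,-0.25,-0.01,-0.01],[0.22,-3.32,-1.0,-0.25,-0.01,-0.01],[0.22,-3.29,-1.09,-0.25,-0.01,-0.01]]]
```

send_rows([
  [[0.2,-3.41,-0.65,-0.25,0,0],[0.2,-3.39,-0.74,-0.25,0,0],[0.21,-3.37,-0.83,-0.25,0,0],[0.21,-3.34,-0.92,-0.25,0,0],[0.22,-3.32,-1.0,-0.25,0,0],[0.22,-2.5,-0.8,-0.25,0,0],[0,0,0,0,0,0],[0,0,0,0,0,0]],
])

```text
time: 2.67
position: [0.6018, -0.2592, 0.2131]
tool_rot: [-0.207, 0.678, 0.216, 0.672]
ft_force: [-0.3, 0.4, -0.7]
grip_width: 0.0875
```

```bash
cat > look.py <<'E'
from m import *
import pickle,sys
f=sys.argv[1]
o=get_obs();p,d=camera("wrist");cv2.imwrite(f"pics/{f}.png",p[:,:,::-1]);pickle.dump((o,p,d),open(f"pics/{f}.pkl","wb"))
print(o["time"],o["position"],"qd",np.abs(o["joint_velocities"]).max())
W=cloud("wrist",d,o)
print("cass",rect(W,.070,.079,(.604,-.264),.06))
print("pin",rect(W,.082,.095,(.628,-.248),.02))
E
python3 look.py w3;python3 plan.py .597 -.268 .22 33.5
```

```text
2.6667 [ 0.6018 -0.2592  0.2131] qd 0.031715003289380005
cass (3986, ((605.5159912109375, -263.8414001464844), (83.32789611816406, 49.45966339111328), 33.005165100097656), array([ 0.6033, -0.2655,  0.0731]))
pin (71, ((630.5851440429688, -247.30630493164062), (7.603431701660156, 6.797934532165527), 35.20295333862305), array([ 0.6301, -0.2478,  0.088 ]))
t 2.72 pos [ 0.6018 -0.259   0.2131] yaw 34.80 q6 -2.76 n 1 need 0.31
[[[-0.69,-0.45,-0.91,0.22,-0.05,-0.14]]]
```

View pics/w3.png

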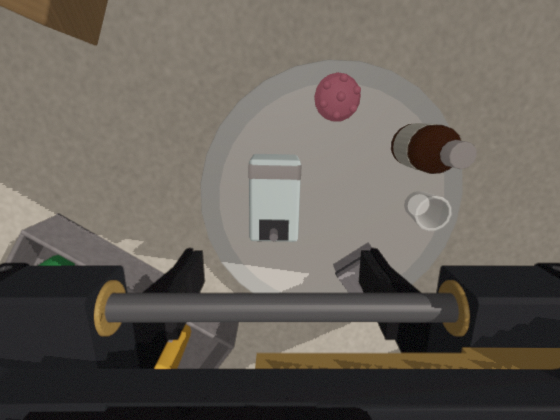

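```bash
python3 plan.py .5983 -.2682 .10 33.2 4; python3 plan.py .5983 -.2682 .046 33.2 6;python3 - <<'E'
from m import *
W=cloud("top",np.load("pics/top0.npy"))
for uv in [(400,97),(400,90),(530,97),(430,65)]: print(uv,W[uv[1],uv[0]])
E
```

```text
t 2.72 pos [ 0.6018 -0.259   0.2131] yaw 34.80 q6 -2.76 n 4 need 2.84
[[[2.83,-0.18,-0.19,0.07,-0.01,-0.04],[2.83,-0.17,-0.19,0.07,-0.01,-0.04],[2.83,-0.16,-0.19,0.07,-0.01,-0.04],[2.83,-0.15,-0.2,0.07,-0.01,-0.04]]]
t 2.72 pos [ 0.6018 -0.259   0.2131] yaw 34.80 q6 -2.76 n 6 need 4.18
[[[2.78,-0.13,-0.12,0.04,-0.01,-0.02],[2.78,-0.13,-0.12,0.04,-0.01,-0.02],[2.78,-0.12,-0.12,0.04,-0.01,-0.02],[2.78,-0.12,-0.13,0.04,-0.01,-0.02],[2.78,-0.11,-0.13,0.04,-0.01,-0.02],[2.78,-0.1,-0.13,0.04,-0.01,-0.02]]]
(400, 97) [ 0.7759 -0.2134 -0.    ]
(400, 90) [ 0.7802 -0.2085  0.024 ]
(530, 97) [ 0.7804 -0.4829  0.0032]
(430, 65) [ 0.8216 -0.2632  0.0545]
```

send_rows([
  [[2.8,-0.2,-0.2,0.07,0,-0.04],[2.8,-0.2,-0.2,0.07,0,-0.04],[2.8,-0.15,-0.2,0.07,0,-0.04],[2.3,-0.15,-0.2,0.07,0,-0.04],[0,0,0,0,0,0]],
])

```text
time: 3.13
position: [0.6011, -0.2575, 0.1063]
tool_rot: [-0.207, 0.677, 0.203, 0.677]
ft_force: [-1.4, 0.9, -0.7]
grip_width: 0.0873
```

```bash
python3 plan.py .5983 -.2682 .046 33.2 3
```

```text
t 3.13 pos [ 0.6011 -0.2575  0.1063] yaw 33.70 q6 -2.73 n 3 need 1.53
[[[2.01,-0.24,-0.27,0.03,-0.0,0.02],[2.01,-0.24,-0.27,0.03,-0.0,0.02],[2.01,-0.24,-0.27,0.03,-0.0,0.02]]]
```

send_rows([
  [[0.0,-0.7,-0.8,0,0,0],[0,0,0,0,0,0],[0,0,0,0,0,0]],
])

```text
time: 3.38
position: [0.5988, -0.2635, 0.108]
tool_rot: [-0.208, 0.676, 0.206, 0.676]
ft_force: [0.7, -0.2, 0.1]
grip_width: 0.0871
```

```bash
python3 plan.py .5983 -.2682 .046 33.2 3
```

```text
t 3.38 pos [ 0.5988 -0.2635  0.108 ] yaw 34.05 q6 -2.75 n 3 need 1.55
[[[2.07,-0.11,-0.1,0.05,-0.01,0.01],[2.07,-0.12,-0.1,0.05,-0.01,0.01],[2.07,-0.12,-0.1,0.05,-0.01,0.01]]]
```

send_rows([
  [[2.1,-0.35,-0.3,0.05,0,0],[2.1,-0.25,-0.25,0.05,0,0],[1.7,-0.2,-0.2,0.05,0,0],[0,0,0,0,0,0]],
])

```text
time: 3.72
position: [0.6037, -0.2775, 0.0576]
tool_rot: [-0.208, 0.673, 0.196, 0.682]
ft_force: [-1.2, 0.2, -1.1]
grip_width: 0.0873
```

```bash
python3 plan.py .5983 -.2682 .046 33.2 1
```

```text
t 3.72 pos [ 0.6037 -0.2775  0.0576] yaw 33.22 q6 -2.75 n 1 need 0.39
[[[1.13,1.1,0.05,0.0,0.06,0.19]]]
```

send_rows([
  [[0.6,0.8,0.05,0,0.04,0.15],[0.4,0.3,0,0,0,0.05],[0,0,0,0,0,0]],
])

```text
time: 3.97
position: [0.6003, -0.2684, 0.0513]
tool_rot: [-0.203, 0.676, 0.201, 0.68]
ft_force: [0.1, -0.3, 0.4]
grip_width: 0.0868
```

```bash
python3 plan.py .5983 -.2682 .046 33.2 1
```

```text
t 3.97 pos [ 0.6003 -0.2684  0.0513] yaw 33.22 q6 -2.74 n 1 need 0.14
[[[0.52,0.13,-0.16,0.0,0.04,0.03]]]
```

send_rows([
  [[0.5,0.13,-0.2,0,0.04,0],[0.25,0.05,-0.1,0,0,0],[0,0,0,0,0,0]],
])

```text
time: 4.22
position: [0.5981, -0.2686, 0.0459]
tool_rot: [-0.205, 0.676, 0.2, 0.679]
ft_force: [-0.2, -0.3, -0.2]
grip_width: 0.0871
```

```bash
python3 plan.py .5983 -.2682 .046 33.2 1
```

```text
t 4.22 pos [ 0.5981 -0.2686  0.0459] yaw 33.29 q6 -2.74 n 1 need 0.08
[[[-0.01,0.02,0.04,0.02,0.02,0.07]]]
```

send_rows([
  [[0,0,0,0,0,0],[0,0,0,0,0,0],[0,0,0,0,0,0],[0,0,0,0,0,0],[0,0,0,0,0,0]],
], gripper=1, force=25)

```text
time: 4.63
position: [0.5986, -0.2689, 0.0468]
tool_rot: [-0.205, 0.676, 0.2, 0.679]
ft_force: [0.6, -1.0, -0.7]
grip_width: 0.0615
```

```bash
python3 plan.py .5983 -.2682 .22 33.2
```

```text
t 4.63 pos [ 0.5986 -0.2689  0.0468] yaw 33.29 q6 -2.74 n 5 need 4.33
[[[-3.46,-0.02,0.01,0.0,0.0,0.02],[-3.46,-0.01,0.01,0.0,0.0,0.02],[-3.46,-0.0,0.01,0.0,0.0,0.02],[-3.46,0.0,0.01,0.0,0.0,0.02],[-3.46,0.01,0.01,0.0,0.0,0.02]]]
```

Fingers are still closing (61 mm, going to 50).

send_rows([
  [[0,0,0,0,0,0],[0,0,0,0,0,0],[0,0,0,0,0,0],[0,0,0,0,0,0]],
])

```text
time: 4.97
position: [0.5983, -0.2687, 0.0468]
tool_rot: [-0.205, 0.676, 0.2, 0.679]
ft_force: [-0.3, -0.0, 0.9]
grip_width: 0.0497
```

send_rows([
  [[-0.8,0,0,0,0,0],[-1.5,0,0,0,0,0],[-2,0,0,0,0,0]],
])

```text
time: 5.22
position: [0.5932, -0.2655, 0.0845]
tool_rot: [-0.201, 0.68, 0.204, 0.675]
ft_force: [-1.0, -0.0, -4.1]
grip_width: 0.0498
```

```bash
python3 plan.py .58 -.24 .19 28
```

```text
t 5.22 pos [ 0.5932 -0.2655  0.0845] yaw 33.29 q6 -2.74 n 3 need 2.73
[[[-3.51,0.97,0.09,0.29,-0.01,-0.02],[-3.51,0.97,0.06,0.29,-0.01,-0.02],[-3.51,0.96,0.04,0.29,-0.01,-0.02]]]
```

send_rows([
  [[-3.5,0.5,0,0.2,0,0],[-3.5,1,0,0.3,0,0],[-3.3,2,0,0.3,0,0]],
])

```text
time: 5.47
position: [0.5729, -0.2366, 0.1851]
tool_rot: [-0.168, 0.691, 0.176, 0.681]
ft_force: [1.1, -0.3, -3.4]
grip_width: 0.0497
```

```bash
python3 plan.py .446 .2305 .19 3.45
```

```text
t 5.47 pos [ 0.5729 -0.2366  0.1851] yaw 28.16 q6 -2.63 n 13 need 12.1
[[[0.01,3.63,0.83,0.32,-0.01,-0.01],[0.01,3.65,0.71,0.32,-0.01,-0.01],[0.0,3.68,0.59,0.32,-0.01,-0.01],[-0.0,3.69,0.47,0.32,-0.01,-0.01],[-0.0,3.71,0.35,0.32,-0.01,-0.01],[-0.01,3.72,0.22,0.32,-0.01,-0.01],[-0.01,3.72,0.1,0.32,-0.01,-0.01],[-0.01,3.72,-0.02,0.32,-0.01,-0.01]]]
[[[-0.02,3.72,-0.15,0.32,-0.01,-0.01],[-0.02,3.71,-0.27,0.32,-0.01,-0.01],[-0.03,3.7,-0.39,0.32,-0.01,-0.01],[-0.03,3.69,-0.52,0.32,-0.01,-0.01],[-0.03,3.67,-0.64,0.32,-0.01,-0.01]]]
```

send_rows([
  [[-0.5,3,0.7,0.3,0,0],[-0.2,3.65,0.71,0.3,0,0],[0,3.68,0.59,0.3,0,0],[0,3.69,0.47,0.3,0,0],[0,3.7,0.35,0.3,0,0],[0,3.7,0.22,0.3,0,0],[0,3.7,0.1,0.3,0,0],[0,3.7,0,0.3,0,0]],
])

```text
time: 6.13
position: [0.4962, 0.0469, 0.2025]
tool_rot: [-0.077, 0.704, 0.075, 0.702]
ft_force: [0.5, 0.2, -4.5]
grip_width: 0.0496
```

```bash
python3 plan.py .446 .2305 .17 3.45
```

```text
t 6.13 pos [0.4962 0.0469 0.2025] yaw 12.33 q6 -1.91 n 5 need 4.83
[[[0.64,3.8,-0.2,0.3,-0.0,0.01],[0.64,3.8,-0.31,0.3,-0.0,0.01],[0.64,3.78,-0.43,0.3,-0.0,0.01],[0.65,3.77,-0.55,0.3,-0.0,0.01],[0.65,3.75,-0.67,0.3,-0.0,0.01]]]
```

send_rows([
  [[0.6,3.8,-0.2,0.3,0,0],[0.6,3.7,-0.3,0.3,0,0],[0.6,3.5,-0.4,0.3,0,0],[0.6,2.7,-0.5,0.3,0,0],[0.6,1.6,-0.4,0.2,0,0],[0.2,0.5,-0.1,0,0,0],[0,0,0,0,0,0]],
])

```text
time: 6.72
position: [0.4414, 0.2134, 0.1693]
tool_rot: [-0.025, 0.71, 0.023, 0.704]
ft_force: [0.9, -0.8, -4.6]
grip_width: 0.0497
```

```bash
python3 plan.py .446 .2305 .12 3.45
python3 - <<'E'
from m import *
import pickle
o=get_obs();p,d=camera("wrist");cv2.imwrite("pics/w4.png",p[:,:,::-1]);pickle.dump((o,p,d),open("pics/w4.pkl","wb"))
E
```

```text
t 6.72 pos [0.4414 0.2134 0.1693] yaw 3.91 q6 -1.42 n 2 need 1.31
[[[2.46,0.84,0.31,0.04,-0.04,0.01],[2.46,0.84,0.29,0.04,-0.04,0.01]]]
```

View pics/w4.png

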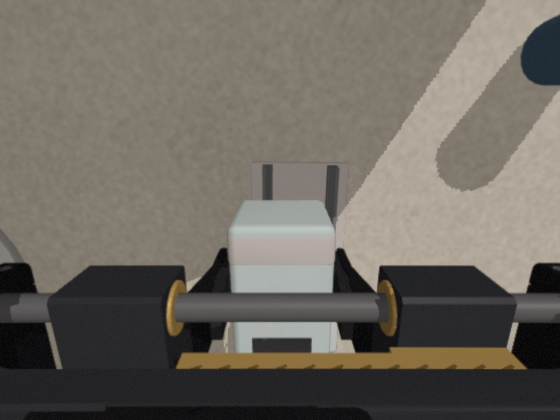

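```bash
cat > cas.py <<'E'
from m import *
import pickle,sys
def run(f,new=True):
    if new:
        o=get_obs();p,d=camera("wrist");cv2.imwrite(f"pics/{f}.png",p[:,:,::-1]);pickle.dump((o,p,d),open(f"pics/{f}.pkl","wb"))
    else: o,p,d=pickle.load(open(f"pics/{f}.pkl","rb"))
    W=cloud("wrist",d,o); z0=o["position"][2]; M=R.from_quat(o["tool_rot"]).as_matrix()
    T=(W-o["position"])@M
    # cassette top: tool x about -.027, |y|<.035
    m=(T[...,0]<-.021)&(T[...,0]>-.033)&(abs(T[...,1])<.04)&(T[...,2]<.0)&(T[...,2]>-.06)
    m[340:]=False
    q=W[m]; t=T[m]
    print("pos",o["position"],"top n",len(t),"x",np.median(t[:,0]),"z min",np.percentile(t[:,2],1))
    # lateral edges by z-bins
    e=[]
    zs=np.arange(-.045,-.012,.004)
    for a in zs:
        k=t[(t[:,2]>=a)&(t[:,2]<a+.004)]
        if len(k)>10: e.append([a+.002,k[:,1].min(),k[:,1].max()])
    e=np.array(e); 
    mid=(e[:,1]+e[:,2])/2; f=np.polyfit(e[:,0],mid,1); print("mid y (tool)",np.mean(mid),"width",np.mean(e[:,2]-e[:,1]),"skew deg",np.degrees(np.arctan(f[0])))
    c=o["position"]+M@np.array([-.027,np.mean(mid),0]); print("centerline pt world",c)
    yaw=np.arctan2(M[1,2],M[0,2]); print("yaw",np.degrees(yaw))
    # rails
    mm=(W[...,2]>.022)&(W[...,2]<.031)&(abs(W[...,1]-.23)<.05)&(W[...,0]>.36)&(W[...,0]<.5)
    r=W[mm]
    for s in (1,-1):
        k=r[(r[:,1]-.23)*s>0]
        if len(k)>5: print("rail",s,len(k),k.mean(0),k.min(0)[:2],k.max(0)[:2])
run(sys.argv[1],sys.argv[2]=="1")
E
python3 cas.py w4 0
```

```text
pos [0.4414 0.2134 0.1693] top n 7765 x -0.02639683974621294 z min -0.03226105512122406
mid y (tool) -0.0008077714241660188 width 0.05368881384846507 skew deg 0.19599921750765686
centerline pt world [0.4417 0.2126 0.1963]
yaw 3.912789280505663
rail 1 397 [0.4333 0.2639 0.0252] [0.4049 0.2592] [0.4732 0.2695]
rail -1 228 [0.4246 0.1953 0.0252] [0.4087 0.1916] [0.4414 0.1991]
```

send_rows([
  [[1.5,1.0,0.3,0.04,-0.04,0],[2.0,0.8,0.3,0.04,0,0],[1.5,0.3,0.1,0,0,0],[0,0,0,0,0,0]],
])

```text
time: 7.1
position: [0.452, 0.2308, 0.1205]
tool_rot: [-0.021, 0.706, 0.019, 0.708]
ft_force: [-0.3, 0.4, -3.5]
grip_width: 0.0497
```

```bash
python3 plan.py .446 .2313 .06 3.45
```

```text
t 7.10 pos [0.452  0.2308 0.1205] yaw 3.21 q6 -1.37 n 2 need 1.52
[[[3.03,0.05,-0.31,-0.02,0.02,0.02],[3.03,0.05,-0.3,-0.02,0.02,0.02]]]
```

send_rows([
  [[1.5,0.05,-0.5,-0.03,0.02,0],[2.0,0.05,-0.3,-0.02,0,0],[1.8,0,0,0,0,0],[0,0,0,0,0,0],[0,0,0,0,0,0]],
])

```text
time: 7.52
position: [0.4512, 0.226, 0.0699]
tool_rot: [-0.021, 0.704, 0.018, 0.71]
ft_force: [-0.0, 0.0, -4.6]
grip_width: 0.0496
```

```bash
python3 plan.py .446 .2313 .032 3.45;python3 cas.py w5 1
```

```text
t 7.52 pos [0.4512 0.226  0.0699] yaw 3.20 q6 -1.37 n 1 need 0.97
[[[3.78,0.58,-0.52,-0.04,0.09,0.04]]]
pos [0.4512 0.226  0.0699] top n 7765 x -0.026342377197504655 z min -0.03230180331331513
mid y (tool) -0.0007965057986439225 width 0.05366056731201894 skew deg -0.0364673839259703
centerline pt world [0.451  0.2253 0.0969]
yaw 3.203689238921019
rail 1 738 [0.4296 0.2635 0.0252] [0.405  0.2591] [0.4603 0.2684]
rail -1 337 [0.4201 0.1951 0.0252] [0.4088 0.1919] [0.4378 0.199 ]
```

View pics/w5.png

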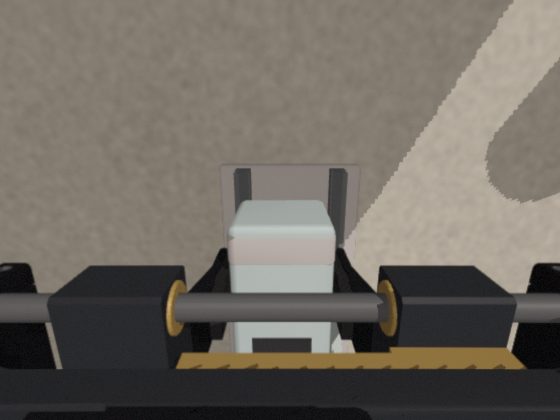

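send_rows([
  [[0.5,0.5,-0.5,-0.03,0.06,0.03],[0.4,0.25,-0.25,-0.02,0.03,0.02],[0,0,0,0,0,0]],
])

```text
time: 7.82
position: [0.446, 0.2331, 0.0637]
tool_rot: [-0.02, 0.705, 0.022, 0.709]
ft_force: [0.3, 0.0, -4.1]
grip_width: 0.0496
```

```bash
python3 plan.py .446 .2313 .032 3.45
```

```text
t 7.82 pos [0.446  0.2331 0.0637] yaw 3.42 q6 -1.37 n 1 need 0.79
[[[3.17,-0.19,-0.03,-0.01,0.06,-0.03]]]
```

send_rows([
  [[0.7,-0.15,0,0,0.05,-0.02],[0.8,-0.08,0,0,0.02,0],[0.6,-0.02,0,0,0,0],[0,0,0,0,0,0]],
])

```text
time: 8.15
position: [0.4473, 0.2314, 0.0423]
tool_rot: [-0.021, 0.706, 0.022, 0.707]
ft_force: [-0.6, 0.4, -5.1]
grip_width: 0.0497
```

```bash
python3 plan.py .446 .2313 .032 3.45
```

```text
t 8.15 pos [0.4473 0.2314 0.0423] yaw 3.51 q6 -1.38 n 1 need 0.26
[[[1.03,0.0,-0.14,0.01,0.02,-0.01]]]
```

send_rows([
  [[0.5,0,-0.1,0,0.02,0],[0.4,0,0,0,0,0],[0.2,0,0,0,0,0],[0,0,0,0,0,0]],
])

```text
time: 8.48
position: [0.4467, 0.2317, 0.0306]
tool_rot: [-0.021, 0.707, 0.022, 0.707]
ft_force: [-0.5, -0.7, -2.1]
grip_width: 0.05
```

```bash
python3 plan.py .446 .2313 .031 3.45; python3 -c "
from h import *
o=get_obs();print(o['ft_force'],o['moment'])"
```

```text
t 8.48 pos [0.4467 0.2317 0.0306] yaw 3.53 q6 -1.38 n 1 need 0.02
[[[-0.04,-0.03,-0.07,0.01,-0.0,-0.01]]]
[-0.50638171 -0.71870294 -2.08241193] [-0.09023634  0.09349092 -0.0070773 ]
```

send_rows([
  [[0,0,0.7,0,0,0],[0,0,0.8,0,0,0],[0,0,0.7,0,0,0],[0,0,0,0,0,0]],
])

```text
time: 8.82
position: [0.4707, 0.2334, 0.031]
tool_rot: [-0.021, 0.707, 0.023, 0.707]
ft_force: [1.7, 0.1, -4.7]
grip_width: 0.0497
```

```bash
python3 plan.py .4816 .2334 .031 3.45; python3 -c "
from h import *
o=get_obs();print(o['ft_force'],o['moment'])"
```

```text
t 8.82 pos [0.4707 0.2334 0.031 ] yaw 3.56 q6 -1.39 n 1 need 0.27
[[[-0.0,-0.06,1.09,0.02,0.01,-0.02]]]
[ 1.69891313  0.10244803 -4.73294475] [ 0.06732555 -0.04994029  0.02822114]
```

send_rows([
  [[0.05,-0.03,0.5,0,0,0],[0,-0.02,0.4,0,0,0],[0,0,0.2,0,0,0],[0,0,0,0,0,0]],
])

```text
time: 9.15
position: [0.4817, 0.2333, 0.0306]
tool_rot: [-0.021, 0.708, 0.022, 0.706]
ft_force: [-2.2, 0.6, 0.6]
grip_width: 0.0498
```

```bash
python3 plan.py .4816 .2334 .031 3.45; python3 -c "
from h import *
o=get_obs();print(o['ft_force'],o['moment'])"; python3 cas.py w6 1
python3 - <<'E'
from h import *
for n in ["side","top"]:
    p,d=camera(n); np.save(f"pics/{n}6.npy",d)
    c=p[140:220,185:290] if n=="side" else p[150:275,145:240]
    cv2.imwrite(f"pics/{n}6.png",cv2.resize(c[:,:,::-1],None,fx=5,fy=5 if n=="side" else 4.8,interpolation=cv2.INTER_CUBIC))
E
```

```text
t 9.15 pos [0.4817 0.2333 0.0306] yaw 3.50 q6 -1.39 n 1 need 0.04
[[[-0.04,0.01,-0.01,0.01,-0.03,-0.01]]]
[-2.24124052  0.64476952  0.59774414] [ 0.07849063  0.15858891 -0.03065385]
pos [0.4817 0.2333 0.0306] top n 7823 x -0.026532288363723833 z min -0.03241504015397015
mid y (tool) -0.0008258869398481238 width 0.05375423124958587 skew deg -0.3311312548622812
centerline pt world [0.4819 0.2324 0.0576]
yaw 3.5028020334109566
rail 1 1762 [0.4382 0.2613 0.0254] [0.4053 0.2304] [0.4743 0.2694]
rail -1 1749 [0.4419 0.199  0.0254] [0.4092 0.1913] [0.4791 0.2299]
```

View pics/side6.png

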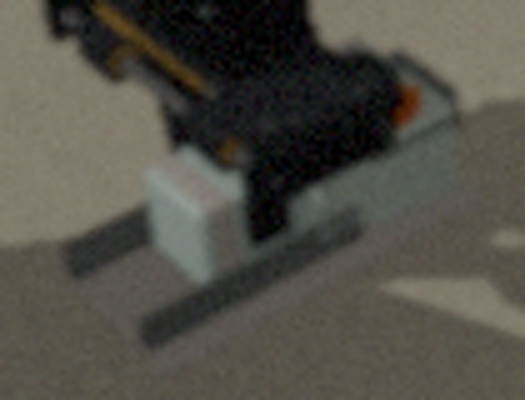

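send_rows([
  [[0,0,0.15,0,0,0],[0,0,0.1,0,0,0],[0,0,0,0,0,0],[0,0,0,0,0,0]],
])

```text
time: 9.63
position: [0.4817, 0.2333, 0.0308]
tool_rot: [-0.021, 0.709, 0.022, 0.704]
ft_force: [-2.3, -1.0, 0.3]
grip_width: 0.0496
```

send_rows([
  [[0,0,0,0,0,0],[0,0,0,0,0,0],[0,0,0,0,0,0],[0,0,0,0,0,0]],
], gripper=0.25)

```text
time: 9.97
position: [0.4854, 0.2337, 0.0311]
tool_rot: [-0.021, 0.707, 0.023, 0.707]
ft_force: [-1.0, 0.0, 0.0]
grip_width: 0.0636
```

send_rows([
  [[-0.8,0,-0.4,0,0,0],[-2,0,-0.2,0,0,0],[-3,0,0,0,0,0],[-3.5,0,0,0,0,0],[-3.5,0,0,0,0,0],[-3.0,0,0,0,0,0],[-1,0,0,0,0,0],[0,0,0,0,0,0]],
], gripper=0.3)

```text
time: 10.63
position: [0.4779, 0.2324, 0.2088]
tool_rot: [-0.021, 0.707, 0.022, 0.707]
ft_force: [0.4, -0.7, -0.1]
grip_width: 0.0611
```

```bash
cat > scene.py <<'E'
from m import *
import pickle,sys
f=sys.argv[1]
o=get_obs();p,d=camera("wrist");cv2.imwrite(f"pics/{f}.png",p[:,:,::-1]);pickle.dump((o,p,d),open(f"pics/{f}.pkl","wb"))
print(o["time"],o["position"],"qd",np.abs(o["joint_velocities"]).max())
W=cloud("wrist",d,o)
ax=np.array([np.cos(.0602),np.sin(.0602)]);O=np.array([.539,.2361])
L=(W[...,:2]-O)@ax; S=(W[...,:2]-O)@np.array([-ax[1],ax[0]])
m=(abs(W[...,2]-.0575)<.003)&(abs(S)<.03)&(L<-.012)&(L>-.12)
print("cassette top x range",np.percentile(L[m],[0.5,50,99]),"y",np.percentile(S[m],[1,99]),m.sum())
h=(W[...,2]>.0755)&(W[...,2]<.09)&(np.hypot(L-.015,S)<.024)
print("hub disp-frame",L[h].mean(),S[h].mean(),h.sum(),rect(W,.0755,.09,(.554,.237),.024))
E
python3 scene.py w7
```

```text
10.6333 [0.4779 0.2324 0.2088] qd 0.04040558265638906
cassette top x range [-0.0897 -0.0539 -0.0129] y [-0.0236  0.0243] 3437
hub disp-frame 0.015334200124635737 -0.00034477527614684087 641 (641, ((554.4052734375, 236.83062744140625), (30.788599014282227, 29.774423599243164), 3.0959043502807617), array([0.5543, 0.2367, 0.077 ]))
```

View pics/w7.png

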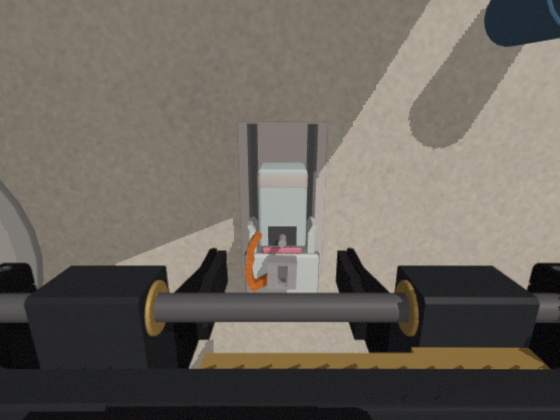

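```bash
python3 - <<'E'
from m import *
import pickle
im=cv2.imread("pics/w7.png");cv2.imwrite("pics/c5.png",cv2.resize(im[220:300,235:330],None,fx=7,fy=7,interpolation=cv2.INTER_CUBIC))
E
python3 plan.py .605 -.12 .20 -20
```

```text
t 10.68 pos [0.4777 0.2324 0.208 ] yaw 3.54 q6 -1.39 n 10 need 9.37
[[[0.08,-3.6,1.05,0.39,-0.0,-0.0],[0.08,-3.55,1.2,0.39,-0.0,-0.0],[0.08,-3.5,1.34,0.39,-0.0,-0.0],[0.08,-3.44,1.49,0.39,-0.0,-0.0],[0.08,-3.38,1.63,0.39,-0.0,-0.0],[0.08,-3.31,1.76,0.39,-0.0,-0.0],[0.08,-3.23,1.9,0.39,-0.0,-0.0],[0.08,-3.15,2.03,0.39,-0.0,-0.0]]]
[[[0.08,-3.06,2.16,0.39,-0.0,-0.0],[0.08,-2.97,2.28,0.39,-0.0,-0.0]]]
```

View pics/c5.png

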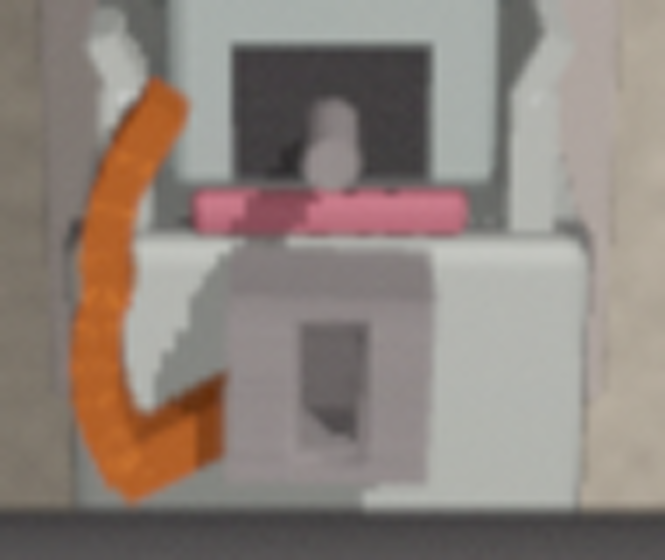

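send_rows([
  [[0,-3,0.9,0.35,0,0],[0,-3.55,1.2,0.35,0,0],[0,-3.5,1.34,0.35,0,0],[0,-3.44,1.49,0.35,0,0],[0,-3.38,1.63,0.35,0,0],[0,-3.31,1.76,0.35,0,0],[0,-3.23,1.9,0.35,0,0],[0,-3,2.0,0.35,0,0]],
], gripper=0.5)

```text
time: 11.35
position: [0.5745, -0.0433, 0.1971]
tool_rot: [0.083, 0.709, -0.08, 0.695]
ft_force: [0.5, 0.1, 1.0]
grip_width: 0.0436
```

```bash
python3 plan.py .605 -.118 .20 -20
```

```text
t 11.35 pos [ 0.5745 -0.0433  0.1971] yaw -13.23 q6 -1.61 n 3 need 2.02
[[[-0.13,-2.19,1.56,0.38,-0.06,-0.0],[-0.12,-2.13,1.64,0.38,-0.06,-0.0],[-0.11,-2.06,1.73,0.38,-0.06,-0.0]]]
```

send_rows([
  [[0,-2.2,1.2,0.38,-0.05,0],[0,-1.7,1.2,0.38,-0.05,0],[0,-0.8,1,0.3,-0.05,0],[0,0,0,0,0,0],[0,0,0,0,0,0]],
])

```text
time: 11.77
position: [0.5943, -0.108, 0.1878]
tool_rot: [0.127, 0.701, -0.126, 0.691]
ft_force: [-0.4, 1.5, -1.2]
grip_width: 0.0437
```

```bash
cat > key.py <<'E'
from m import *
import pickle,sys
f=sys.argv[1]
o=get_obs();p,d=camera("wrist");cv2.imwrite(f"pics/{f}.png",p[:,:,::-1]);pickle.dump((o,p,d),open(f"pics/{f}.pkl","wb"))
print(o["time"],o["position"],"qd",np.abs(o["joint_velocities"]).max())
W=cloud("wrist",d,o)
print("key",rect(W,.1025,.112,(.623,-.1235),.04))
print("tin",rect(W,.054,.064,(.623,-.1235),.045))
E
python3 key.py w8;python3 plan.py .623 -.1235 .14 -20
```

```text
11.7667 [ 0.5943 -0.108   0.1878] qd 0.02135853799673881
key (503, ((625.3404541015625, -122.66523742675781), (9.421672821044922, 41.13943099975586), 69.58171844482422), array([ 0.6246, -0.1224,  0.1047]))
tin (2049, ((625.7755126953125, -122.94688415527344), (49.99862289428711, 50.91572189331055), 70.07878875732422), array([ 0.6235, -0.1219,  0.057 ]))
t 11.82 pos [ 0.5942 -0.1076  0.1878] yaw -20.51 q6 -1.58 n 2 need 1.45
[[[2.36,-0.24,1.66,-0.04,-0.07,0.01],[2.38,-0.24,1.64,-0.04,-0.07,0.01]]]
```

View pics/w8.png

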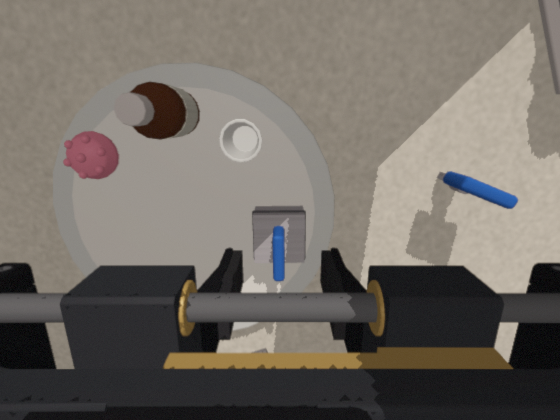

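send_rows([
  [[1.5,-0.25,1.5,-0.05,-0.05,0],[1.5,-0.2,1.3,-0.03,-0.04,0],[1.2,-0.1,0.6,0,0,0],[0,0,0,0,0,0]],
])

```text
time: 12.15
position: [0.6223, -0.1174, 0.1442]
tool_rot: [0.121, 0.7, -0.119, 0.694]
ft_force: [-0.8, -0.2, 0.7]
grip_width: 0.043
```

```bash
python3 plan.py .6259 -.122 .10 -20.2 2
```

```text
t 12.15 pos [ 0.6223 -0.1174  0.1442] yaw -19.51 q6 -1.59 n 2 need 1.11
[[[2.21,-0.16,0.26,0.06,-0.04,-0.0],[2.21,-0.16,0.25,0.06,-0.04,-0.0]]]
```

send_rows([
  [[0.8,-0.25,0.35,0.08,-0.04,0],[0.8,-0.2,0.2,0.04,-0.03,0],[0.4,0,0,0,0,0],[0,0,0,0,0,0]],
])

```text
time: 12.48
position: [0.6243, -0.1198, 0.1226]
tool_rot: [0.124, 0.698, -0.122, 0.695]
ft_force: [-0.2, -0.1, -0.5]
grip_width: 0.0438
```

```bash
python3 plan.py .6259 -.122 .074 -20.2 1
```

```text
t 12.48 pos [ 0.6243 -0.1198  0.1226] yaw -20.05 q6 -1.59 n 1 need 1.22
[[[4.85,-0.16,0.24,0.03,-0.04,-0.01]]]
```

send_rows([
  [[1.2,-0.15,0.2,0.04,-0.03,0],[1.6,-0.12,0.1,0.02,-0.02,0],[1.3,-0.05,0.05,0,0,0],[0.4,0,0,0,0,0],[0,0,0,0,0,0]],
])

```text
time: 12.9
position: [0.627, -0.1237, 0.0788]
tool_rot: [0.125, 0.694, -0.125, 0.698]
ft_force: [0.7, -0.4, 0.5]
grip_width: 0.0437
```

```bash
python3 plan.py .6259 -.122 .074 -20.2 1
```

```text
t 12.90 pos [ 0.627  -0.1237  0.0788] yaw -20.40 q6 -1.59 n 1 need 0.13
[[[0.48,0.12,-0.16,-0.03,0.05,-0.01]]]
```

send_rows([
  [[0.3,0.1,-0.14,-0.03,0.04,0],[0.2,0.06,-0.06,0,0.02,0],[0.1,0,0,0,0,0],[0,0,0,0,0,0]],
])

```text
time: 13.23
position: [0.6265, -0.1214, 0.0747]
tool_rot: [0.124, 0.696, -0.124, 0.697]
ft_force: [1.0, -0.3, -0.5]
grip_width: 0.0436
```

```bash
python3 plan.py .6259 -.122 .074 -20.2 1
```

```text
t 13.23 pos [ 0.6265 -0.1214  0.0747] yaw -20.20 q6 -1.59 n 1 need 0.03
[[[0.07,-0.08,-0.04,0.0,0.01,-0.01]]]
```

send_rows([
  [[0,0,0,0,0,0],[0,0,0,0,0,0],[0,0,0,0,0,0],[0,0,0,0,0,0],[0,0,0,0,0,0],[0,0,0,0,0,0],[0,0,0,0,0,0],[0,0,0,0,0,0]],
], gripper=1, force=20)

```text
time: 13.9
position: [0.6277, -0.1219, 0.0766]
tool_rot: [0.124, 0.694, -0.124, 0.698]
ft_force: [0.3, 0.0, -0.2]
grip_width: 0.0102
```

```bash
python3 - <<'E'
from h import *
o=get_obs();print(o['grip_width'],o['ft_force'],o['moment'])
p,d=camera("wrist");cv2.imwrite("pics/w9.png",p[:,:,::-1])
E
python3 plan.py .6259 -.122 .16 -20.2
```

```text
0.010235133150402408 [ 0.32936779  0.00187388 -0.16039624] [-0.03217696 -0.01901591 -0.03156145]
t 13.95 pos [ 0.6277 -0.1218  0.0766] yaw -20.18 q6 -1.59 n 3 need 2.09
[[[-2.78,-0.02,-0.04,0.0,0.02,-0.0],[-2.78,-0.02,-0.04,0.0,0.02,-0.0],[-2.78,-0.02,-0.05,0.0,0.02,-0.0]]]
```

View pics/w9.png

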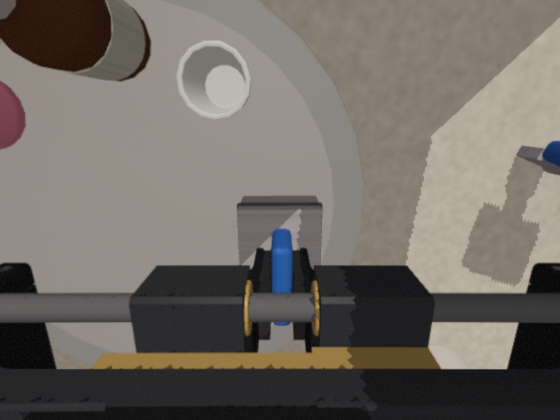

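send_rows([
  [[-0.6,0,0,0,0,0],[-0.8,0,0,0,0,0],[-1.2,0,0,0,0,0],[-2.5,0,0,0,0,0],[-3,0,0,0,0,0],[-2,0,0,0,0,0],[0,0,0,0,0,0]],
], force=40)

```text
time: 14.53
position: [0.6262, -0.1213, 0.1842]
tool_rot: [0.124, 0.696, -0.124, 0.697]
ft_force: [0.6, -0.5, -0.6]
grip_width: 0.0094
```

```bash
python3 - <<'E'
from m import *
import pickle
o=get_obs();p,d=camera("wrist");cv2.imwrite("pics/w10.png",p[:,:,::-1]);pickle.dump((o,p,d),open("pics/w10.pkl","wb"))
W=cloud("wrist",d,o);M=R.from_quat(o["tool_rot"]).as_matrix();T=(W-o["position"])@M
hsv=cv2.cvtColor(p,cv2.COLOR_RGB2HSV)
m=(hsv[...,0]>100)&(hsv[...,0]<130)&(hsv[...,1]>150)&(abs(T[...,1])<.02)
t=T[m]; print(m.sum(), np.percentile(t,[1,50,99],axis=0))
top=t[t[:,0]<np.percentile(t[:,0],50)]
tp=t[(t[:,0]<-.028)&(t[:,0]>-.036)]; print(len(tp),np.percentile(tp,[1,50,99],axis=0))
for a in np.arange(-.024,.02,.004):
    k=tp[(tp[:,2]>=a)&(tp[:,2]<a+.004)]
    if len(k)>5: print(round(a,3),len(k),k[:,0].mean(),(k[:,1].min()+k[:,1].max())/2)
E
python3 plan.py .52 .20 .20 0
```

```text
1306 [[-0.0298 -0.0053 -0.0225]
 [-0.0278 -0.0004 -0.0144]
 [-0.0053  0.0047  0.0177]]
571 [[-0.03   -0.0042 -0.0212]
 [-0.0286 -0.0004 -0.0109]
 [-0.028   0.0037  0.0172]]
-0.024 30 -0.028457925320884904 6.4557556673039505e-06
-0.02 116 -0.028667494495240912 1.1578143075471111e-05
-0.016 108 -0.02864463214132901 -0.00022221871231053493
-0.012 101 -0.028652408010250287 -0.00021689138254681766
-0.008 97 -0.028684990913435775 1.4293922030213322e-05
-0.004 95 -0.028606627780351033 -0.0004574012213223503
0.016 20 -0.02851500522719271 -0.0004627873334215745
t 14.58 pos [ 0.6256 -0.1211  0.1828] yaw -20.19 q6 -1.59 n 9 need 8.46
[[[-0.19,2.94,-2.33,-0.37,-0.0,-0.0],[-0.19,3.03,-2.22,-0.37,-0.0,-0.0],[-0.19,3.12,-2.1,-0.37,-0.0,-0.0],[-0.19,3.2,-1.97,-0.37,-0.0,-0.0],[-0.19,3.27,-1.85,-0.37,-0.0,-0.0],[-0.19,3.34,-1.72,-0.37,-0.0,-0.0],[-0.19,3.41,-1.58,-0.37,-0.0,-0.0],[-0.19,3.46,-1.45,-0.37,-0.0,-0.0]]]
[[[-0.19,3.52,-1.31,-0.37,-0.0,-0.0]]]
```

View pics/w10.png

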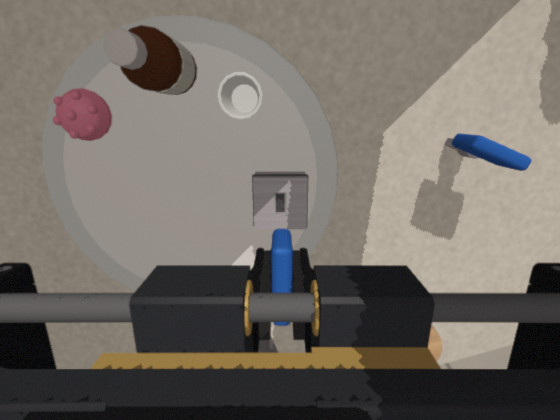

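send_rows([
  [[0,2.4,-2.0,-0.37,0,0],[0,3.03,-2.22,-0.37,0,0],[0,3.12,-2.1,-0.37,0,0],[0,3.2,-1.97,-0.37,0,0],[0,3.27,-1.85,-0.37,0,0],[0,3.3,-1.5,-0.37,0,0],[0,3.3,-1.2,-0.37,0,0],[0,3.3,-0.8,-0.37,0,0]],
])

```text
time: 15.25
position: [0.5391, 0.1549, 0.1767]
tool_rot: [0.014, 0.709, -0.016, 0.705]
ft_force: [0.9, -0.3, -0.6]
grip_width: 0.0099
```

```bash
python3 plan.py .5565 .2372 .16 3.2
```

```text
t 15.25 pos [0.5391 0.1549 0.1767] yaw -2.46 q6 -1.44 n 3 need 2.14
[[[0.55,2.77,0.46,-0.31,-0.02,0.01],[0.55,2.75,0.55,-0.31,-0.02,0.01],[0.55,2.73,0.64,-0.31,-0.02,0.01]]]
```

send_rows([
  [[0.5,2.77,0.46,-0.3,0,0],[0.5,2.4,0.55,-0.3,0,0],[0.5,1.4,0.4,-0.2,0,0],[0,0,0,0,0,0],[0,0,0,0,0,0]],
])

```text
time: 15.67
position: [0.5454, 0.2309, 0.1559]
tool_rot: [-0.021, 0.713, 0.019, 0.7]
ft_force: [0.0, 0.3, -1.0]
grip_width: 0.01
```

```bash
python3 plan.py .5565 .2372 .14 3.2
```

```text
t 15.67 pos [0.5454 0.2309 0.1559] yaw 3.22 q6 -1.42 n 1 need 0.51
[[[1.57,0.57,1.17,0.0,-0.18,0.02]]]
```

send_rows([
  [[0.4,0.55,1.0,0,-0.15,0.02],[0.4,0.25,0.4,0,-0.06,0],[0.3,0,0,0,0,0],[0,0,0,0,0,0]],
])

```text
time: 16.0
position: [0.5591, 0.2373, 0.1424]
tool_rot: [-0.019, 0.706, 0.018, 0.708]
ft_force: [1.2, -0.2, -0.3]
grip_width: 0.0098
```

```bash
python3 plan.py .5565 .2372 .13 3.2
cat > cmp.py <<'E'
from m import *
import sys,pickle
f=sys.argv[1]
for n in ["side","top","wrist"]:
    o=get_obs();p,d=camera(n);pickle.dump((o,p,d),open(f"pics/{n}{f}.pkl","wb"))
    cv2.imwrite(f"pics/{n}{f}f.png",p[:,:,::-1])
    if n!="wrist":
        c=p[100:200,205:305] if n=="side" else p[130:230,140:240]
        cv2.imwrite(f"pics/{n}{f}.png",cv2.resize(c[:,:,::-1],None,fx=6,fy=6,interpolation=cv2.INTER_CUBIC))
E
python3 cmp.py 11
```

```text
t 16.00 pos [0.5591 0.2373 0.1424] yaw 3.00 q6 -1.40 n 1 need 0.32
[[[1.24,0.01,-0.26,-0.03,0.02,0.01]]]
```

View pics/side11.png

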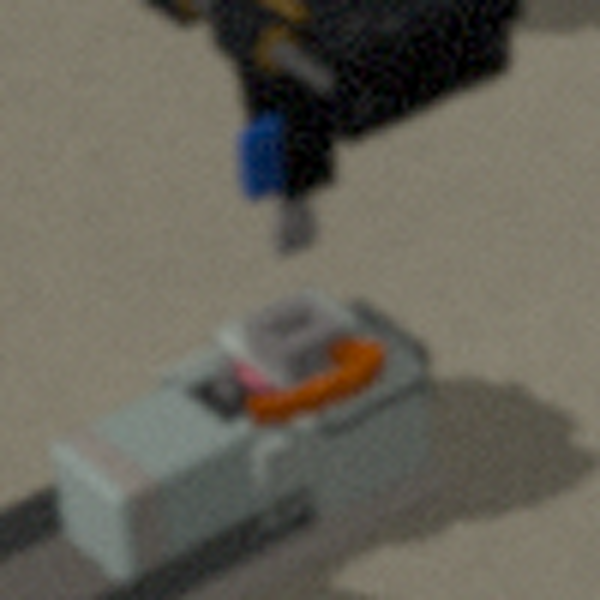

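View pics/top11.png

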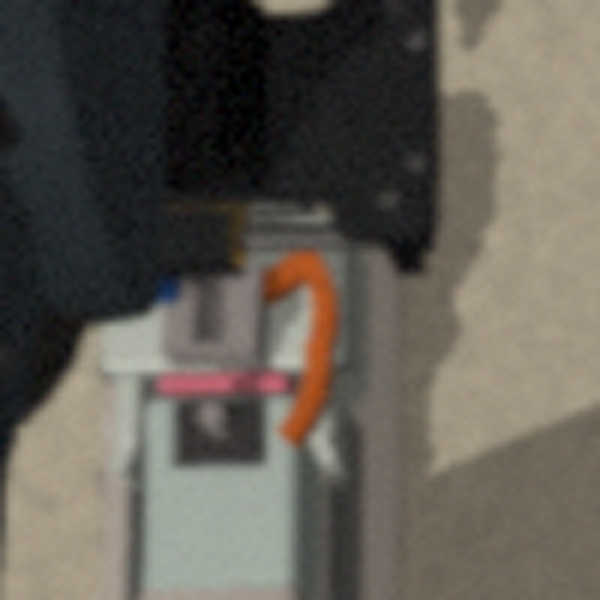

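View pics/wrist11f.png

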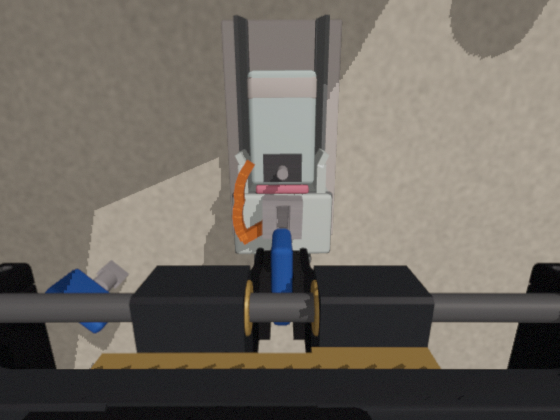

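Run:
```python
from m import *
import pickle
o,p,d=pickle.load(open("pics/wrist11.pkl","rb"))
M=R.from_quat(o["tool_rot"]).as_matrix()
W=cloud("wrist",d,o);ax=np.array([np.cos(.0602),np.sin(.0602)]);O=np.array([.5543,.2368])
L=(W[...,:2]-O)@ax; S=(W[...,:2]-O)@np.array([-ax[1],ax[0]])
h=(W[...,2]>.0745)&(W[...,2]<.082)&(abs(S)<.022)&(abs(L)<.02)
print(h.sum(),"L",np.percentile(L[h],[1,99]),"S",np.percentile(S[h],[1,99]),"z",np.median(W[h][:,2]))
for a in np.arange(-.015,.01,.003):
    k=h&(L>=a)&(L<a+.003)
    if k.sum()>5: print(round(a,3),k.sum(),S[k].min(),S[k].max())
im=cv2.imread("pics/wrist11f.png");cv2.imwrite("pics/c6.png",cv2.resize(im[145:245,230:340],None,fx=7,fy=6,interpolation=cv2.INTER_CUBIC))
# side comparisons
so=pickle.load(open("pics/side11.pkl","rb"))[0]
zb=so["position"][2]-.0306
print("blade side", ray("side",[(254.5,141.3)],zb),"slot side",ray("side",[(253.3,154.2)],.078))
M=R.from_quat(so["tool_rot"]).as_matrix()
key=so["position"]+M@np.array([.0306,-.0003,-.0022]);print("pred blade bottom",key,proj("side",key))
print("pred slot pix",proj("side",[.5543,.2368,.078]))
sw=cloud("side",pickle.load(open("pics/side11.pkl","rb"))[2])
print("hub side",rect(sw,.0745,.083,(.552,.2367),.024))
```

```text
1143 L [-0.0146  0.0152] S [-0.0151  0.0149] z 0.07702661786421033
-0.015 157 -0.013962843818233334 0.014823193105329605
-0.012 148 -0.014030241596587171 0.014846720867330089
-0.009 111 -0.014796972460437718 0.014925544128941643
-0.006 114 -0.01491165077566644 0.014962189876860153
-0.003 112 -0.014986529480186412 0.014971789942816949
-0.0 114 -0.015115910141794744 0.015037511386244191
0.003 111 -0.015109852124810384 0.014315431407884476
0.006 104 -0.015137609399696769 0.014350676387244653
0.009 82 -0.015276486750127135 0.01434231417200272
blade side [[0.5571 0.2356 0.1118]] slot side [[0.5503 0.2348 0.078 ]]
pred blade bottom [0.557  0.2368 0.1118] [[254.1679 141.0896]]
pred slot pix [[254.1824 153.1969]]
hub side (100, ((551.4674072265625, 237.46023559570312), (31.32669448852539, 31.188644409179688), 88.52396392822266), array([0.5514, 0.2363, 0.0778]))
```

View pics/c6.png

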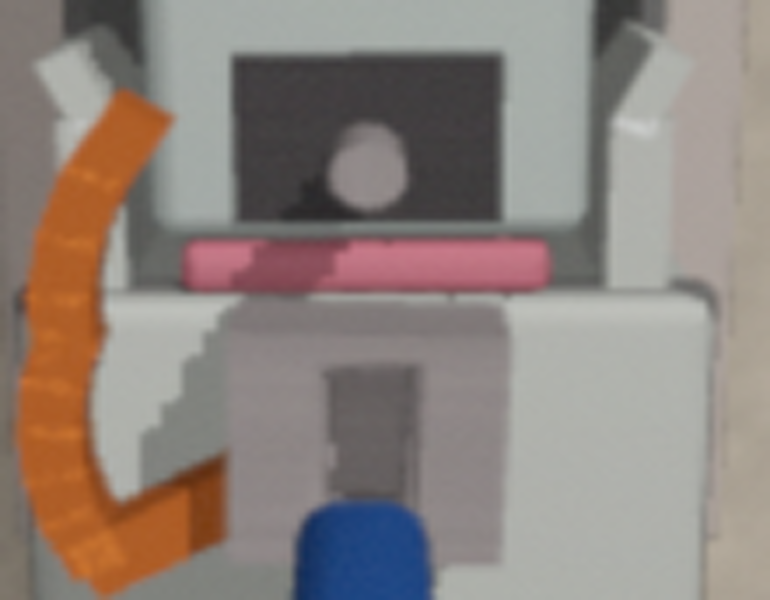

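send_rows([
  [[0.7,0,-0.35,0.1,0.02,0.01],[0.8,0,-0.1,0.05,0,0],[0.6,0,0,0,0,0],[0,0,0,0,0,0]],
])

```text
time: 16.48
position: [0.5548, 0.2362, 0.1213]
tool_rot: [-0.011, 0.706, 0.012, 0.708]
ft_force: [-0.4, -0.1, -1.2]
grip_width: 0.0099
```

```bash
python3 plan.py .5545 .2372 .116 1.5
cat > side.py <<'E'
from m import *
import sys,pickle
f=sys.argv[1]
N=int(sys.argv[2]) if len(sys.argv)>2 else 3
P=[]
for i in range(N):
    o=get_obs();p,d=camera("side");P.append(p.astype(float))
p=np.mean(P,0).astype(np.uint8);pickle.dump((o,p,d),open(f"pics/side{f}.pkl","wb"))
c=p[115:175,225:290];cv2.imwrite(f"pics/side{f}.png",cv2.resize(c[:,:,::-1],None,fx=10,fy=10,interpolation=cv2.INTER_CUBIC))
M=R.from_quat(o["tool_rot"]).as_matrix()
for t in (.0306,.0146): 
    k=o["position"]+M@np.array([t,-.0003,-.0022]);print("pred key",t,k,"crop",(proj("side",k)-[225,115]+.5)*10)
print("slot pred wrist",(proj("side",[.5545,.2368,.078])-[225,115]+.5)*10,"side-hub",(proj("side",[.5515,.2368,.078])-[225,115]+.5)*10)
print(o["time"],o["position"])
E
python3 side.py 12
```

```text
t 16.48 pos [0.5548 0.2362 0.1213] yaw 1.91 q6 -1.39 n 1 need 0.14
[[[0.53,0.1,-0.03,0.07,0.02,-0.01]]]
pred key 0.0306 [0.5534 0.2361 0.0916] crop [[291.5645 343.2338]]
pred key 0.0146 [0.5533 0.2361 0.1076] crop [[286.8801 287.5525]]
slot pred wrist [[297.5075 386.6619]] side-hub [[287.2353 391.267 ]]
16.5833 [0.5555 0.2364 0.1222]
```

View pics/side12.png

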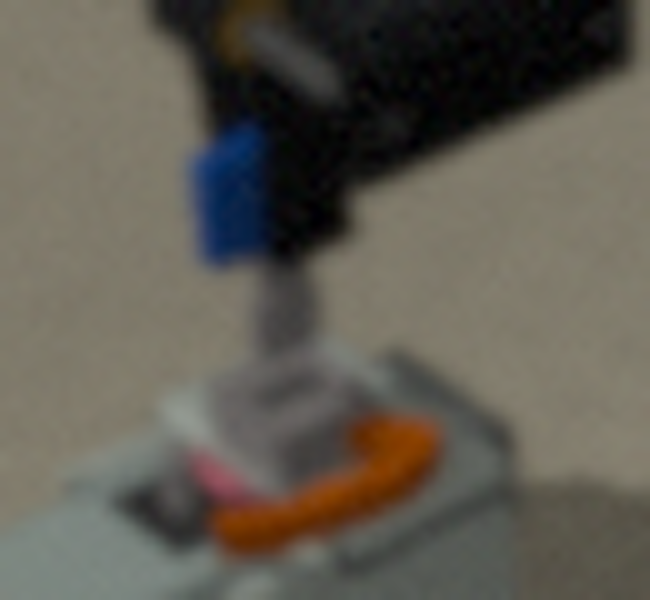

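send_rows([
  [[0.5,0.06,-0.1,0.05,0,0],[0.5,0.03,-0.05,0,0,0],[0.3,0,0,0,0,0],[0,0,0,0,0,0]],
], force=60)

```text
time: 16.97
position: [0.5552, 0.238, 0.1093]
tool_rot: [-0.009, 0.704, 0.011, 0.71]
ft_force: [0.5, 0.2, -0.3]
grip_width: 0.0099
```

```bash
python3 plan.py .5553 .2370 .095 1.5
python3 -c "
from h import *
o=get_obs();print(o['ft_force'],o['moment'])"; python3 side.py 13 2
```

```text
t 16.97 pos [0.5552 0.238  0.1093] yaw 1.61 q6 -1.38 n 1 need 0.36
[[[1.43,-0.1,-0.0,0.02,0.07,-0.02]]]
[ 0.48511836  0.16049699 -0.29473545] [-0.00413926  0.05612365  0.03673703]
pred key 0.0306 [0.5533 0.2377 0.0788] crop [[291.0619 383.9854]]
pred key 0.0146 [0.5532 0.2377 0.0948] crop [[286.2552 329.4457]]
slot pred wrist [[297.5075 386.6619]] side-hub [[287.2353 391.267 ]]
17.0167 [0.5553 0.238  0.1094]
```

View pics/side13.png

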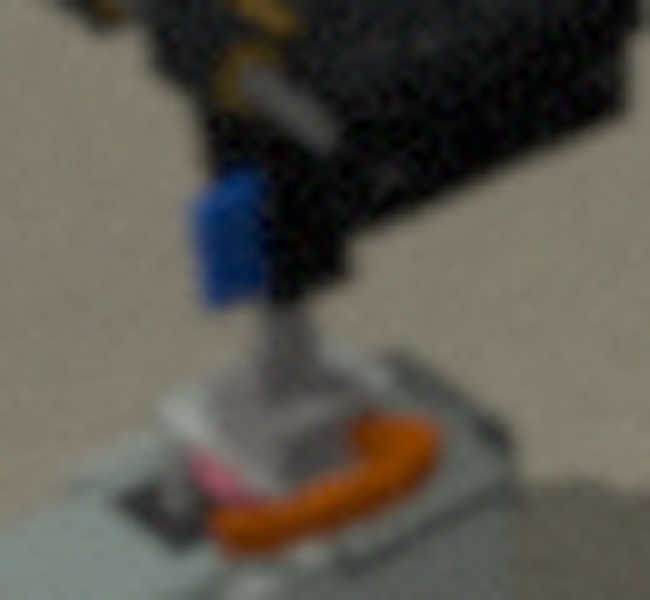

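send_rows([
  [[0.2,-0.1,0,0,0.05,0],[0.3,-0.04,0,0,0.02,0],[0.3,0,0,0,0,0],[0,0,0,0,0,0]],
])

```text
time: 17.4
position: [0.5562, 0.2366, 0.1016]
tool_rot: [-0.009, 0.707, 0.011, 0.708]
ft_force: [-0.3, -0.2, -0.1]
grip_width: 0.0097
```

```bash
python3 plan.py .5553 .2370 .095 1.5
python3 -c "
from h import *
o=get_obs();print(o['ft_force'],o['moment'])"
```

```text
t 17.40 pos [0.5562 0.2366 0.1016] yaw 1.62 q6 -1.38 n 1 need 0.17
[[[0.66,0.04,-0.09,0.02,0.01,-0.02]]]
[-0.3268588  -0.17963598 -0.05950252] [ 0.07353623 -0.01558334 -0.03035829]
```

send_rows([
  [[0.3,0,0,0,0,0],[0.3,0,0,0,0,0],[0.2,0,0,0,0,0],[0,0,0,0,0,0]],
])

```text
time: 17.73
position: [0.5571, 0.2367, 0.0948]
tool_rot: [-0.009, 0.706, 0.011, 0.708]
ft_force: [-0.2, 0.2, -0.7]
grip_width: 0.0097
```

```bash
python3 plan.py .5553 .2370 .095 1.5
python3 -c "
from h import *
o=get_obs();print(o['ft_force'],o['moment'])"
```

```text
t 17.73 pos [0.5571 0.2367 0.0948] yaw 1.61 q6 -1.38 n 1 need 0.05
[[[-0.02,0.03,-0.18,0.02,0.03,-0.02]]]
[-0.2311101   0.22794828 -0.72998582] [-0.00503923  0.01341593 -0.01603961]
```

send_rows([
  [[0.1,0,-0.15,0.3,0,0],[0.05,-0.02,-0.05,0.6,0,0],[0,-0.02,0,0.7,0,0],[0,-0.02,0,0.7,0,0]],
])

```text
time: 18.07
position: [0.557, 0.2369, 0.0947]
tool_rot: [0.08, 0.7, -0.076, 0.706]
ft_force: [0.0, -1.5, -0.9]
grip_width: 0.0095
```

```bash
cat > st.py <<'E'
from m import *
o=get_obs();M=R.from_quat(o["tool_rot"]).as_matrix()
print(o["time"],o["position"],"yaw",np.degrees(np.arctan2(M[1,2],M[0,2])),"tilt",np.degrees(M[2,1:]),"F",o['ft_force'],"M",o['moment'],"w",o["grip_width"])
print("key axis est",o["position"]-.0022*M[:,2])
E
python3 st.py
```

```text
18.0667 [0.557  0.2369 0.0947] yaw -12.708279984233709 tilt [0.3526 0.425 ] F [ 0.0171 -1.4839 -0.8857] M [-0.1525 -0.0125  0.0501] w 0.009482142613955993
key axis est [0.5549 0.2374 0.0947]
```

send_rows([
  [[0,-0.02,0,0.7,0,0],[0,-0.02,0,0.7,0,0],[0,-0.02,0,0.7,0,0],[0,-0.02,0,0.7,0,0],[0,-0.02,0,0.7,0,0]],
])

```text
time: 18.48
position: [0.5566, 0.2358, 0.0946]
tool_rot: [0.213, 0.672, -0.209, 0.678]
ft_force: [-0.1, 0.0, 0.9]
grip_width: 0.0095
```

```bash
python3 st.py
```

```text
18.4833 [0.5566 0.2358 0.0946] yaw -34.650037938655295 tilt [0.448  0.3173] F [-0.0551  0.0199  0.8512] M [-0.0224  0.0369  0.0663] w 0.00948939415532802
key axis est [0.5548 0.237  0.0946]
```

send_rows([
  [[0,-0.02,0,0.8,0,0],[0,-0.02,0,0.8,0,0],[0,-0.02,0,0.8,0,0],[0,-0.02,0,0.8,0,0],[0,-0.02,0,0.8,0,0]],
])

```text
time: 18.9
position: [0.5557, 0.2348, 0.0946]
tool_rot: [0.354, 0.611, -0.35, 0.616]
ft_force: [-0.5, -0.3, 0.2]
grip_width: 0.0098
```

```bash
python3 st.py
python3 - <<'E'
from h import *
p,d=camera("side")
cv2.imwrite("pics/s14.png",cv2.resize(p[110:210,205:305][:,:,::-1],None,fx=6,fy=6,interpolation=cv2.INTER_CUBIC))
E
```

```text
18.9 [0.5557 0.2348 0.0946] yaw -59.698456774811675 tilt [0.5023 0.1598] F [-0.4724 -0.3085  0.2107] M [-0.0713  0.0698  0.1866] w 0.009754808688367428
key axis est [0.5546 0.2367 0.0946]
```

View pics/s14.png

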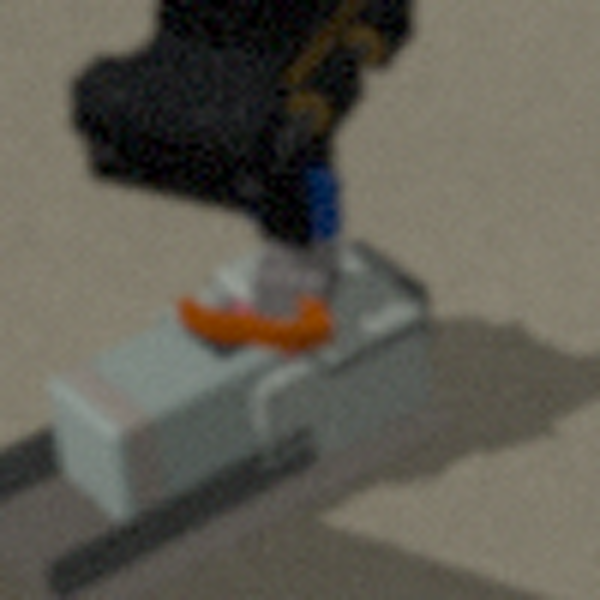

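send_rows([
  [[0,-0.02,0,0.8,0,0],[0,-0.02,0,0.8,0,0],[0,-0.02,0,0.8,0,0],[0,-0.02,0,0.8,0,0],[0,-0.02,0,0.7,0,0]],
])

```text
time: 19.37
position: [0.5546, 0.2342, 0.0946]
tool_rot: [0.471, 0.526, -0.467, 0.532]
ft_force: [0.4, 1.1, 0.7]
grip_width: 0.0098
```

```bash
python3 st.py
```

```text
19.3667 [0.5546 0.2342 0.0946] yaw -83.15379796509303 tilt [0.5452 0.1245] F [0.382  1.0956 0.6736] M [-0.0314  0.1086  0.3545] w 0.009819246620587462
key axis est [0.5544 0.2363 0.0946]
```

send_rows([
  [[0,-0.02,0,0.7,0,0],[0,-0.02,0,0.7,0,0],[0,-0.01,0,0.6,0,0]],
])

```text
time: 19.62
position: [0.5539, 0.2341, 0.0946]
tool_rot: [0.525, 0.474, -0.52, 0.479]
ft_force: [0.1, 0.2, 0.6]
grip_width: 0.0095
```

```bash
python3 st.py
python3 - <<'E'
from h import *
p,d=camera("side")
cv2.imwrite("pics/s15.png",cv2.resize(p[110:210,205:305][:,:,::-1],None,fx=6,fy=6,interpolation=cv2.INTER_CUBIC))
E
```

```text
19.6167 [0.5539 0.2341 0.0946] yaw -95.28908842186192 tilt [0.5625 0.0636] F [0.0513 0.1968 0.5906] M [-0.1383  0.1475  0.1102] w 0.009516061863696256
key axis est [0.5541 0.2363 0.0946]
```

View pics/s15.png

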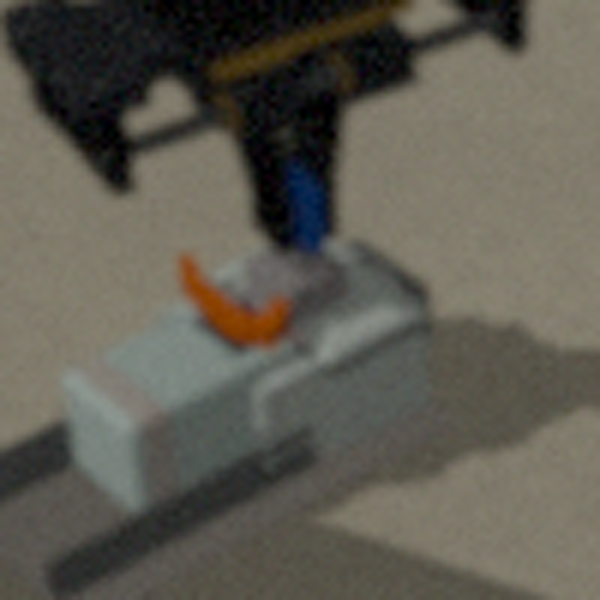

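send_rows([
  [[0,0,0,0.5,0,0],[0,0,0,0.5,0,0]],
])

```text
time: 19.83
position: [0.5536, 0.2341, 0.0946]
tool_rot: [0.548, 0.446, -0.544, 0.452]
ft_force: [-0.4, 0.3, -0.3]
grip_width: 0.0096
```

```bash
python3 st.py
```

```text
19.8333 [0.5536 0.2341 0.0946] yaw -101.19952797117932 tilt [0.5403 0.0328] F [-0.3952  0.3067 -0.2837] M [-0.0489  0.1853  0.3551] w 0.009627998415731519
key axis est [0.554  0.2363 0.0946]
```

send_rows([
  [[0,0,0,-0.2,0,0],[0,0,0,0,0,0]],
])

```text
time: 20.0
position: [0.5536, 0.2342, 0.0946]
tool_rot: [0.542, 0.454, -0.538, 0.46]
ft_force: [0.5, 0.0, 1.1]
grip_width: 0.0096
```

send_rows([
  [[0,0,0,0,0,0],[0,0,0,0,0,0],[0,0,0,0,0,0],[0,0,0,0,0,0]],
], gripper=0.5)

```text
time: 20.33
position: [0.5538, 0.2343, 0.0943]
tool_rot: [0.541, 0.455, -0.537, 0.461]
ft_force: [0.4, -0.8, -0.2]
grip_width: 0.0286
```

```bash
python3 st.py
```

```text
20.3333 [0.5538 0.2343 0.0943] yaw -99.28471364465511 tilt [0.5617 0.0267] F [ 0.43   -0.8218 -0.1567] M [-0.1039  0.0861  0.0187] w 0.028606843673414865
key axis est [0.5542 0.2364 0.0943]
```

Now straight up and look.

send_rows([
  [[-0.8,0,0,0,0,0],[-1.5,0,0,0,0,0],[-2.5,0,0,0,0,0],[-3,0,0,0,0,0],[-3,0,-1,0,0,0],[-1,0,-3,0,0,0],[0,0,-3,0,0,0],[0,0,0,0,0,0]],
])

```text
time: 21.0
position: [0.5642, 0.3043, 0.221]
tool_rot: [0.542, 0.455, -0.537, 0.459]
ft_force: [0.1, 0.2, 0.5]
grip_width: 0.0434
```

```bash
python3 st.py; python3 cmp.py 16
python3 - <<'E'
from m import *
import pickle
for n in ["wrist","top","side"]:
    o,p,d=pickle.load(open(f"pics/{n}16.pkl","rb")); W=cloud(n,d,o)
    print(n,"key",rect(W,.112,.135,(.554,.237),.04))
E
```

```text
21.0 [0.5642 0.3043 0.221 ] yaw -99.47555662036582 tilt [ 0.4572 -0.0695] F [0.1359 0.156  0.4554] M [-0.0623  0.045   0.0094] w 0.04342578247861163
key axis est [0.5646 0.3064 0.221 ]
wrist key (399, ((555.4417724609375, 239.02682495117188), (37.148193359375, 10.002093315124512), 83.81926727294922), array([0.556 , 0.2432, 0.1217]))
top key (152, ((552.7241821289062, 234.59390258789062), (43.57855987548828, 10.624054908752441), 82.86880493164062), array([0.5516, 0.2344, 0.1221]))
side key (80, ((550.534912109375, 235.3647003173828), (42.01448440551758, 9.132987022399902), 86.6312026977539), array([0.5495, 0.2332, 0.1204]))
```

View pics/wrist16f.png

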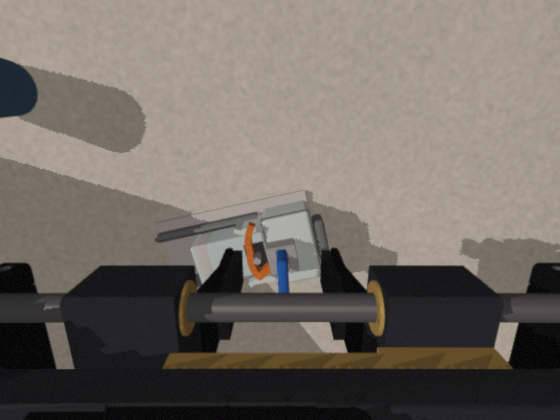

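View pics/side16.png

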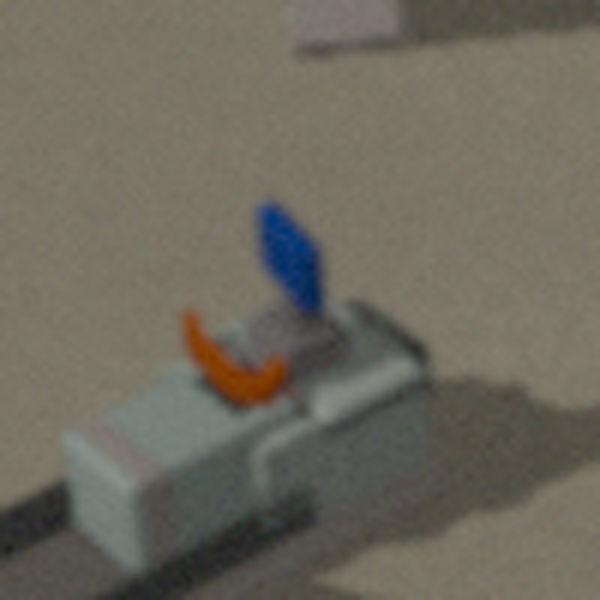

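View pics/top16.png

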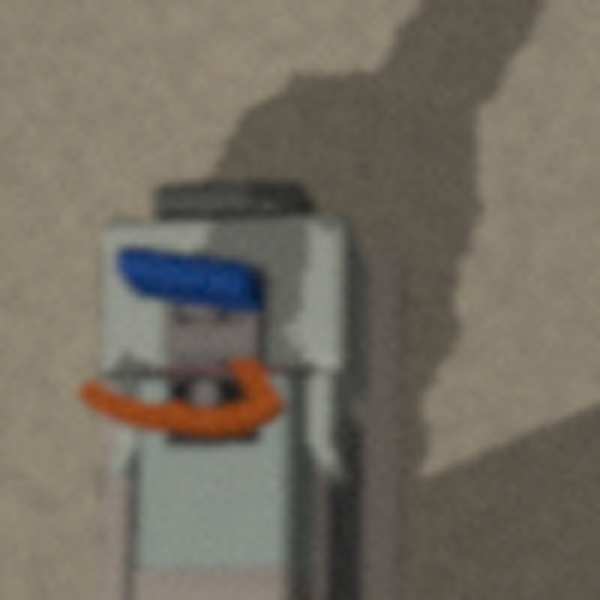

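Run:
```python
from m import *
import pickle
ax=np.array([np.cos(.0602),np.sin(.0602)])
def cres(n,p,d,hub):
    W=cloud(n,d); hsv=cv2.cvtColor(p,cv2.COLOR_RGB2HSV)
    m=(hsv[...,0]<14)&(hsv[...,1]>170)&(hsv[...,2]>80)
    # use fixed-height ray intersection z=.072
    v,u=np.nonzero(m); k=(abs(W[v,u,0]-.53)<.08)&(abs(W[v,u,1]-.23)<.08); u,v=u[k],v[k]
    P=ray(n,np.c_[u,v],.070)[:,:2]-hub
    a=np.degrees(np.arctan2(P[:,1],P[:,0]));
    r=np.hypot(*P.T); s=r>.035
    aa=np.unwrap(np.radians(np.r_[0,a[s]]))[1:]
    a=a[s]%360
    print(n,len(a),"az min/max/mean",np.percentile(a,[1,99]),a.mean(),r.max())
for n,hub in (("top",(.5532,.2350)),("side",(.5515,.2368))):
    p0=cv2.imread(f"pics/{n}0.png")[:,:,::-1].copy();d0=np.load(f"pics/{n}0.npy")
    cres(n,p0,d0,hub)
    o,p,d=pickle.load(open(f"pics/{n}16.pkl","rb"));cres(n,p,d,hub)
    W=cloud(n,d)
    print("hub",rect(W,.0745,.084,hub,.025))
    O=np.array(hub)-.015*ax
    L=(W[...,:2]-O)@ax;S=(W[...,:2]-O)@np.array([-ax[1],ax[0]])
    m=(abs(W[...,2]-.058)<.003)&(abs(S)<.02)&(L<-.03)&(L>-.12)
    print("cassette rear top",np.percentile(L[m],[0,.5,2]), m.sum())
    k=(W[...,2]>.1)&(W[...,2]<.14)&(np.hypot(W[...,0]-.553,W[...,1]-.236)<.035);print("key z",np.percentile(W[k][:,2],[50,75,90]))
```

```text
top 71 az min/max/mean [215.006  304.1592] 244.39277862383864 0.047881598440573464
top 84 az min/max/mean [125.4046 213.0153] 165.8583374622778 0.04804966182500852
hub (122, ((552.243896484375, 235.1695098876953), (32.01820373535156, 31.995262145996094), 0.21342885494232178), array([0.5451, 0.2343, 0.0781]))
cassette rear top [-0.0844 -0.0842 -0.0831] 502
key z [0.1215 0.124  0.1256]
side 48 az min/max/mean [216.038  295.5959] 245.54244778724424 0.053881060507801136
side 31 az min/max/mean [125.7599 217.8814] 178.87447822442357 0.04594322273935007
hub (89, ((551.217041015625, 237.868408203125), (30.08985137939453, 32.84468078613281), 5.445860385894775), array([0.5485, 0.2329, 0.0784]))
cassette rear top [-0.0847 -0.0842 -0.0833] 250
key z [0.1169 0.1228 0.1243]
```

View pics/side16f.png

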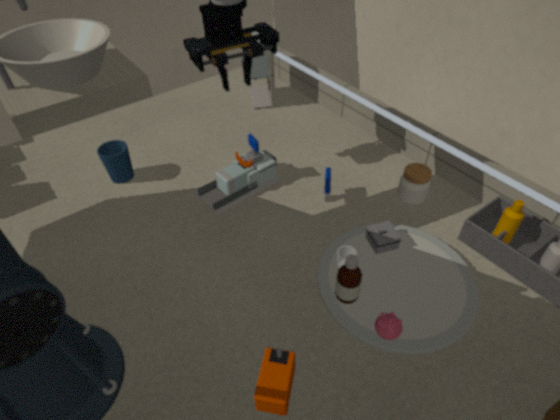

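View pics/top16f.png

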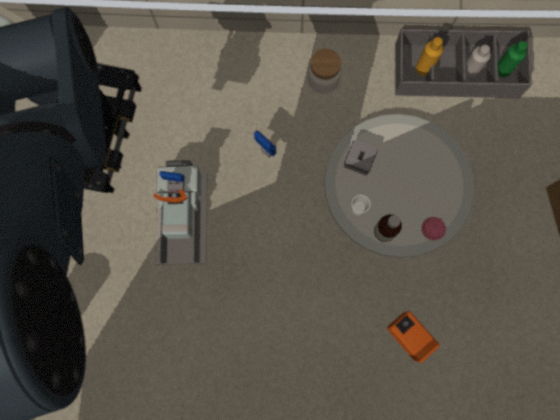

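The pictures show the key at top (172,177) standing in the cam and the crescent at (170,197) behind the pin. The tin (361,152), cup (360,204), bottle (389,226) and massager (434,229) are upright on the turntable, and the gripper is clear of everything.

```bash
python3 -c "
from rig import *
print(hand_in())"
```

```text
the job is handed in; nothing more can be done
None
```

I fitted the cassette, locked it with the cam and handed the job in at about 21 s. My last checks found nothing failed, though the cameras disagreed by a few millimetres.

**Cassette:** I lowered it into the open end of the cradle and slid it in until the force reading showed about 2 N from the seal. I then let go and confirmed in the wrist picture that it stood at the seal.

**Key and cam:** I took the 42 × 10 mm key from the tin, not the larger key standing loose on the drawer top. It went into the slot with no force to its full depth. I turned the cam clockwise until the key was past the angle where the cam's stop should be, then let go.

**Last checks:**
- **Cam:** the crescent moved about 90° between the first and last top and side pictures. The key stands at -97°, which, allowing for its play, puts the cam at about its stop.
- **Cassette position:** its rear edge is about 84 mm before the block face in both the top and side cameras. Since the cassette is 84 mm long, it is drawn tight.
- **Key height:** its top is at about 124 mm, as expected when fully dropped in.
- **Turntable:** the bottle, cup, massager and tin stand upright and have not visibly moved. The gripper touches nothing.

**Disagreement:** the wrist and side cameras differed by about 3 mm on where the slot was along the slide direction. I aimed between the two, and the key went in cleanly. The cam angle is known only to a degree or two.

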